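Show the spindle's flange to the inspection camera

TASK

Take the clear dust cover off the steel spindle and hang it by its orange handle on both prongs of the blue-footed hook stand. Then lift the spindle out of its V-saddles and hold it up to the inspection camera, flange towards the lens and square to the line of sight, with the middle of the flange's face 90 mm straight out from the middle of the lens; finish while still holding it there, motionless. Do not bump the camera or its stand, and leave the other things on the bench where they are.

Things in the scene. Friction and masses are not known exactly. Their poses are not given: they have to be found in the camera images.
- nest: fixed aluminium plate 180 (x) x 110 x 8 mm. Two dark V-saddles, 8 mm thick, stand across it at x = -32 and +32 mm and carry the spindle along x, axis 45 mm above the bench; 56 mm free between them. Origin: centre of underside. Stands in either of two areas (the blue tray takes the other); its +x points roughly to the robot's right
- cover: clear plastic dust cover, open below, 151 (x) x 86 (y) x 74 mm, 0.22 kg, loose on the nest's plate over the spindle, x along the nest's x. Orange loop handle on top: round 10 mm bar along x, its centre 134 mm above the lower rim (60 above the lid), uprights at x = -58 and +58 mm; 106 mm free between uprights, 55 mm between lid and bar. Origin: centre of lower rim; z up
- cover_handle (a point): middle of the handle's horizontal bar, on its centreline; axes as cover (x along the bar)
- hook: fixed stand, blue foot, post at the origin (257 mm high, 20 x 30 mm). Two 8 mm round prongs at y = -38 and +38 mm reach to its -x, towards the robot: centreline falls from 240 mm height at the post to 220 at x = -90 mm (seat), then turns up to 236 at the tip, x = -107 mm (tip top 240). The cover hangs with its bar across both prongs, along the stand's y; fingers fit between them. z up
- hook_seat (a point): midway between the two lowest points of the prongs, on their centreline height (220 mm); a hung bar's centre rests 9 mm above it. Axes as hook
- spindle: turned steel spindle, about 0.35 kg, lying along its x: flange 40 mm dia. at x = +40..+52 mm, shank 22 mm dia. at x = -40..+40 mm (grip it across here, between the saddles), tail 16 mm dia. to x = -63 mm. Flange at the nest's +x end. Origin on the axis midway between the saddles, 45 mm above the bench; centre of mass 8 mm towards the flange
- spindle_face (a point): centre of the flange's outer face (x = +52 mm of the spindle); axes as spindle
- spindle_tail (a point): end of the tail (x = -63 mm of the spindle); axes as spindle
- camera_stand: fixed black foot 170 x 170 x 22 mm with a steel column 420 mm high 75 mm behind its origin (+x); carries the camera towards its -x
- camera: inspection camera on the column: lens barrel 46 mm dia. with white light ring 56 mm dia., grey housing 58 x 58 mm behind. Origin: centre of the lens's front glass. Looks along its own -x, 20 degrees (0.35 rad) below level, roughly towards the robot; x points back into the camera, y is level. Lens height varies from start to start (255 to 325 mm above the bench), then stays
- camera_focus (a point): the point in the air 90 mm straight out from the lens (camera x = -90 mm), where the centre of the flange's face belongs; axes as camera. There the spindle's +x points along the camera's +x, so its flange end is raised by 20 degrees
- tray: square blue open tray 110 x 110 x 28 mm with four compartments and small brass turned parts in it; bystander
- caliper: slide caliper lying flat, 200 mm long, 12 mm high; bystander
- ring_gauge: dark steel ring, 70 mm outside, 22 mm high; bystander
- mouse: black computer mouse 110 x 62 x 32 mm; bystander
- plug_gauge: brass plug gauge standing upright, 32 mm wide, 85 mm tall; bystander
- block_case: open wooden case 130 x 90 mm with steel gauge blocks, 40 mm high; bystander
There are look-alikes about, which are no part of the job. There is more than one size of the cover; the job needs the larger.

How it is judged:
By the outcome, as a careful person would: the job done as asked, in the order asked, and still so for the second after the job is handed in, while the arm keeps its last pose, push and grip.
It also fails if it takes over 50 s, if anything falls off the work surface, if the arm or the gripper's body presses on something with over 40 N, if the wrist force passes 120 N, or if a joint passes its speed limit or range.

ROBOT

A 6-joint arm with a two-finger parallel gripper is mounted at the origin on the work surface. World frame = base frame: x ahead of the robot, y to its left, z up, the work surface at z = 0. Lengths are in mm, angles in rad, forces in N, time in s.
With the tool pointing down it reaches from about 350 to 975 mm from the base axis. Payload 7.1 kg.
Tool frame: the origin (TCP) lies midway between the tips of the shut fingers; the grasp point (between the pads) lies ctrl.grip_point_offset behind it (ctrl.grip_point_offset is the distance from the TCP to the grasp point, in mm); z points along the fingers, y is the line along which they close (so a half turn about z gives the same grasp; the last joint's range is limited). The gripper opens to 88 mm and grips with 3 to 60 N. Pads are 20 mm wide; open, the fingers measure 115 mm over their backs; the gripper's body (75 mm by 178 mm) begins 61 mm behind the grasp point.
Start: joints at [1.13, 0.423, 1.63, -0, 1.089, -0.019], TCP at [255.845, 570.218, 222.675] pointing down, gripper open.
Joint ranges: [-3, 3], [-0.9, 2.11], [0.09, 2.58], [-1.31, 4.45], [0.11, 2.69], [-2.54, 2.54]. Speed limits (rad/s): [2.39, 2.39, 3.01, 3.14, 3.14, 3.14].

INTERFACE

Orientations are given as a rotation vector (axis times angle).
In Python, from workcell import ctrl gives the robot as it stands.
- The arm moves only by the tool apply_moves, never from a script. Its argument "targets" is a list of rows, each an object of numbers: "tx", "ty", "tz": the shift along the world's x, y, z in m; "spin": the turn about the world's z in degrees. In form: [{"tx": .., "ty": .., "tz": .., "spin": ..}, ...]. A call has exactly 8 rows; each row is the pose to reach, as a shift and turn from the pose commanded when the call began; what a row does not reach only later rows make up. A row lasts 1/10 s, in which the tool goes at most 50 mm and 8.59 degrees, less where a joint would pass 70% of its speed; a pose out of reach is approached as far as the arm can. A call with a gripper value outside its range is refused whole. "gripper" is the closure, from -1 (fully open) to 1 (shut), set as the call begins (left out, the last holds). The fingers move at their own pace and stop on an object; the grip force is fixed at half the most. Time passes only in rows, so rows that repeat a pose let the fingers close, or fill a call up. It gives the time, the measured TCP pose, the force, the opening and the grip force at its end, in the units of the state.
- ctrl.get_obs(): the state, without advancing time (a new reading comes with each control period).
- ctrl.get_image(name): name is "scene" or "top" or "wrist"; returns the picture (420x560x3 uint8, red, green, blue); there is no depth.
- ctrl.get_calibration(name): a dict with "fov_y" (degrees; the focal length in pixels is half the picture's height over the tangent of half this angle, whatever the lens; pixels are square), "cx", "cy" (the principal point, pixels), "dist" ([k1, k2, p1, p2, k3] as OpenCV has them; the pictures are not rectified), "rvec" (rotation vector, rad) and "tvec" (3), from world to camera coordinates, as OpenCV has them. Camera axes: x right, y down, z forward; pixel columns grow to the right and rows downward; lengths in mm; the calibration is good to about 2 mm. A picture is of the moment at which its call begins: read the wrist's pose just before it. get_calibration takes no time and is no camera call; for the wrist camera it gives the pose at the moment of the call.
- ctrl.close_job(): hands the job in; it is judged then, once.
Trained networks look in the newest picture that a camera, given by its name, has taken for a name from the list of things; names that differ only in an ending like _2 or _b are one class to them, and where a whole thing is asked for, a point or a joint stands for the part that bears it (a point fixed in the world has none). Each returns a list of dicts, best first, with "score" (0 to 1); they miss things now and then, are a little off and sometimes report something else, mostly with a low value. They report only what shows in the picture. A call takes as long as a camera call. They do not tell look-alikes from the thing itself.
- ctrl.outline_of(name, camera): "pixels" (420x560 bool, what is visible of it) and "box" ([left, top, right, bottom] in pixels, round what is visible of it).
- ctrl.pinpoint(name, camera): "uv" ([column, row] in pixels: a listed point, or the origin of a listed thing).
The state is a dict: "t": time; "qpos": joint angles; "qvel": joint speeds; "joint_torque": joint torques, N m; "ee_pos": TCP position; "orientation": TCP orientation; "ft_force": force on the tool from outside, world axes, zero at the start; "moment": the same for the moment, N m; "width": finger opening in mm; "grasp_force": force on a finger pad.
Only numpy, scipy, OpenCV 4.12 (cv2) and the standard library are available. Lean on these libraries where they do the work, as an engineer would, in place of code of your own. Each camera call takes 0.05 s, during which the arm holds its last target. There are 200 camera calls.

## Working session

There is one attempt and no reset: what is moved stays moved. The work goes in short steps, Python scripts to look and compute and a tool call to move; the robot and the scene stay as the last step left them, time stands still between calls to the robot, and variables do not carry over. Pictures are saved under pics/ and viewed, at most 10 in all, crops included, and the job is handed in when it is done.

Besides the shell and the picture viewer there is one more tool, called after ">>>" as name(argument=value, ...), one argument or row to a line, values as JSON. apply_moves: Moves the arm, as the interface text tells. Its arguments: {"type":"object","properties":{"targets":{"type":"array"},"gripper":{"type":"number"}},"required":["targets"]}

```bash
mkdir -p pics
cat > h.py <<'E'
import numpy as np, cv2
from workcell import ctrl
def cal(n):
    c=ctrl.get_calibration(n); f=210/np.tan(np.radians(c["fov_y"])/2)
    K=np.array([[f,0,c["cx"]],[0,f,c["cy"]],[0,0,1.]])
    R=cv2.Rodrigues(np.array(c["rvec"],float))[0]; t=np.array(c["tvec"],float).ravel()
    return K,np.array(c["dist"],float),R,t
def ray(n,uv,C=None):
    K,d,R,t=C or cal(n)
    p=cv2.undistortPoints(np.array([[uv]],float),K,d)[0,0]
    return -R.T@t, R.T@np.array([p[0],p[1],1.])
def onz(n,uv,z,C=None):
    o,r=ray(n,uv,C); return o+r*(z-o[2])/r[2]
def tri(obs):  # list of (name,uv[,C])
    A=np.zeros((3,3));b=np.zeros(3);L=[]
    for x in obs:
        o,r=ray(*x); r=r/np.linalg.norm(r); P=np.eye(3)-np.outer(r,r); A+=P;b+=P@o;L.append((P,o))
    p=np.linalg.solve(A,b); return p,[round(float(np.linalg.norm(P@(p-o))),1) for P,o in L]
def proj(n,X,C=None):
    K,d,R,t=C or cal(n); return cv2.projectPoints(np.atleast_2d(np.array(X,float)),cv2.Rodrigues(R)[0],t,K,d)[0][:,0]
def img(n,fn=None):
    C=cal(n); im=ctrl.get_image(n)
    if fn: cv2.imwrite("pics/"+fn,im[:,:,::-1])
    return im,C
E
python3 - <<'E'
from h import *
np.set_printoptions(precision=1,suppress=True)
for n in ["scene","top"]:
    im,C=img(n,n+"0.png"); print(n,-C[2].T@C[3],C[0][0,0])
    for k in ["cover","cover_handle","hook","hook_seat","spindle_face","spindle_tail","camera","camera_focus","nest"]:
        print(k,[(np.round(r["uv"],1).tolist(),round(r["score"],2)) for r in ctrl.pinpoint(k,n)])
a=cv2.imread("pics/scene0.png");b=cv2.imread("pics/top0.png")
o=ctrl.get_obs();print(o["t"],o["ee_pos"],o["orientation"],ctrl.grip_point_offset,o["ft_force"])
E
```

```text
scene [1465.6  102.   958.6] 467.77470700572155
cover [([295.6, 250.0], 0.87), ([220.2, 198.7], 0.78)]
cover_handle [([295.4, 213.2], 0.93), ([220.2, 173.1], 0.67), ([219.2, 239.0], 0.26)]
hook [([413.1, 280.5], 0.72), ([408.0, 199.2], 0.32)]
hook_seat [([407.7, 197.5], 0.57), ([143.3, 231.5], 0.29)]
spindle_face [([282.1, 304.4], 0.48)]
spindle_tail [([293.7, 251.3], 0.6)]
camera [([151.0, 184.5], 0.63)]
camera_focus []
nest [([294.3, 255.3], 0.77)]
top [ 417.6  -24.5 1718.8] 511.88264077566936
cover [([341.3, 289.2], 0.97), ([258.1, 224.3], 0.57)]
cover_handle [([261.9, 219.8], 0.76), ([342.7, 289.2], 0.76), ([370.6, 159.7], 0.39)]
hook [([163.5, 209.0], 0.95)]
hook_seat [([164.4, 226.7], 0.75)]
spindle_face [([332.6, 235.5], 0.34)]
spindle_tail [([376.0, 282.9], 0.16)]
camera [([372.2, 157.6], 0.82)]
camera_focus [([377.4, 286.6], 0.48), ([263.7, 225.1], 0.2)]
nest [([262.9, 223.0], 0.97), ([330.9, 235.3], 0.52), ([378.0, 285.2], 0.45)]
1.0 [255.9 570.2 222.7] [-0.7 -3.1  0. ] 18.700000000000003 [-0.3 -0.6 -0. ]
```

View pics/scene0.png

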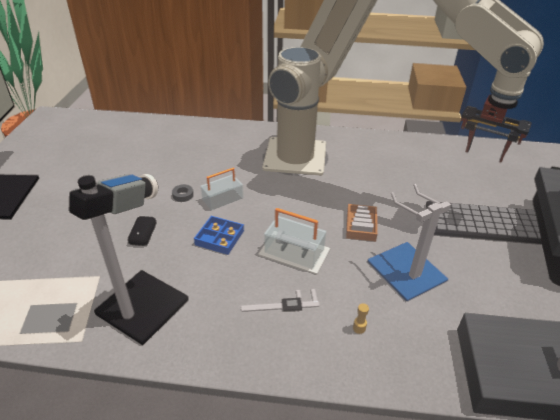

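View pics/top0.png

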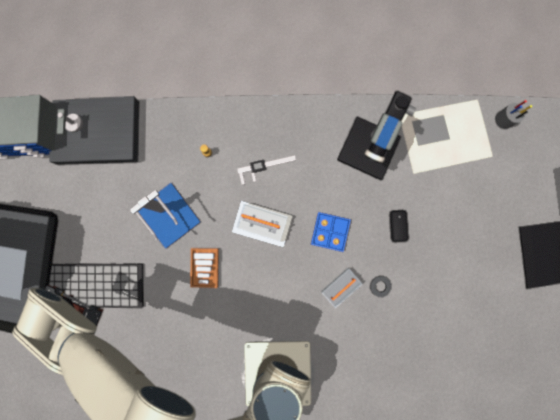

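The scene shows two clear covers with orange handles. One is at scene (295,245) / top (262,222), standing on the aluminium plate over the spindle. The other is smaller, at scene (220,190) / top (342,288), and stands bare on the bench. The first fits the description: it is larger and on the nest. The hook is at scene (410,250) and the camera at (130,190). I'll confirm in one enlarged crop.

```bash
cat > m1.py <<'E'
from h import *
np.set_printoptions(precision=1,suppress=True)
S,T=cal("scene"),cal("top")
def t2(a,b): return tri([("scene",a,S),("top",b,T)])
def orange(im,box):
    h=cv2.cvtColor(im,cv2.COLOR_BGR2HSV); m=cv2.inRange(h,(5,150,120),(18,255,255)); k=np.zeros_like(m); l,t,r,b=box; k[t:b,l:r]=m[t:b,l:r]; return k
s=cv2.imread("pics/scene0.png");t=cv2.imread("pics/top0.png")
for nm,bs,bt in [("big",(265,200,330,245),(235,205,290,240)),("small",(200,162,245,190),(325,270,362,305))]:
    # top view: bar principal axis
    ms,mt=orange(s,bs),orange(t,bt)
    rt=cv2.minAreaRect(cv2.findNonZero(mt)); print(nm,"top rect",rt)
    C=T; p=cv2.boxPoints(rt); 
    p=sorted([(p[i]+p[(i+1)%4])/2 for i in range(4)],key=lambda q:np.linalg.norm(q-np.array(rt[0])))[2:]
    p=sorted(p,key=lambda q:q[0])
    for z in (142,110): 
        a,b=[onz("top",q,z,T) for q in p]; print(z,a,b,np.linalg.norm(a-b),np.degrees(np.arctan2(*(b-a)[1::-1])))
print("handle",t2([295.4,213.2],[261.9,219.8]))
print("small handle",t2([220.2,173.1],[342.7,289.2]))
print("hookseat",t2([407.7,197.5],[164.4,226.7]))
print("camera",t2([151,184.5],[372.2,157.6]))
print("nest",onz("scene",[294.3,255.3],0,S),onz("top",[262.9,223],0,T))
print("hook",onz("scene",[413.1,280.5],0,S),onz("top",[163.5,209],0,T))
a=cv2.resize(s[150:290,180:340],None,fx=4.9,fy=4.2,interpolation=3)[:588,:784]
cv2.imwrite("pics/crop1.png",a)
b=np.hstack([cv2.resize(s[170:300,365:465],(400,520),interpolation=3),cv2.resize(t[90:220,330:430],(400,520),interpolation=3)]);cv2.imwrite("pics/crop2.png",b)
E
python3 m1.py
```

```text
big top rect ((260.11566162109375, 220.62989807128906), (37.94057846069336, 2.0879249572753906), 17.354022979736328)
142 [523.3 100.  142. ] [486.7 -11.4 142. ] 117.2855580959893 -108.2061175266691
110 [525.5 102.6 110. ] [488.1 -11.1 110. ] 119.66580329594574 -108.20611752666909
small top rect ((343.1421813964844, 289.1571350097656), (1.8361836671829224, 28.390222549438477), 47.862403869628906)
142 [ 261.3 -175.1  142. ] [ 318.5 -241.1  142. ] 87.3574026442183 -49.151626347129444
110 [ 258.2 -178.1  110. ] [ 316.5 -245.5  110. ] 89.13027256699587 -49.15162634712943
handle (array([506.8,  40.8, 150.2]), [2.5, 2.5])
small handle (array([ 286.8, -212.2,  102.7]), [1.0, 1.0])
hookseat (array([486.9, 327.5, 219. ]), [2.2, 2.2])
camera (array([ 663.9, -274.6,  329.7]), [0.8, 0.8])
nest [515.9  46.6   0. ] [504.7  41.2   0. ]
hook [569.7 378.9   0. ] [557.1 379.5   0. ]
```

View pics/crop1.png

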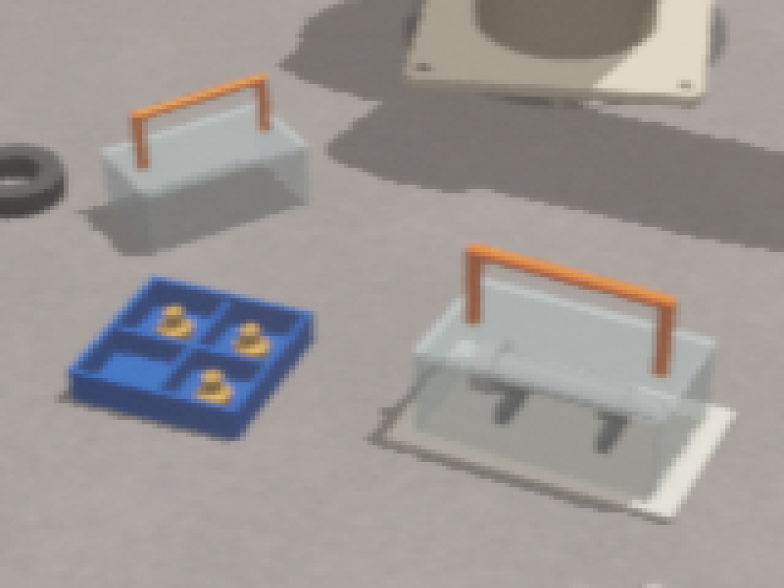

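View pics/crop2.png

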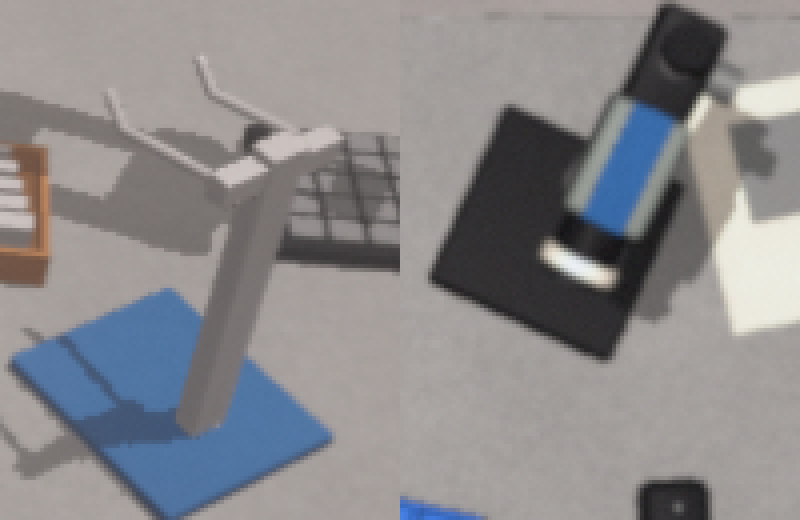

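The crop confirms it: the larger cover at (295,245) stands on the plate with the spindle and saddles inside, and the smaller one is empty on the bench. The second crop shows the hook prongs reaching toward the robot, and the camera with its lens ring and blue-topped housing. I'll rise over the hook and look with the wrist camera.

>>> apply_moves(
  targets=[
    {"tx": 0.01,"ty": -0.01,"tz": 0.04,"spin": -5},
    {"tx": 0.03,"ty": -0.04,"tz": 0.07,"spin": -10},
    {"tx": 0.05,"ty": -0.075,"tz": 0.1,"spin": -16},
    {"tx": 0.07,"ty": -0.11,"tz": 0.13,"spin": -22},
    {"tx": 0.09,"ty": -0.145,"tz": 0.16,"spin": -28},
    {"tx": 0.11,"ty": -0.18,"tz": 0.18,"spin": -34},
    {"tx": 0.13,"ty": -0.21,"tz": 0.2,"spin": -40},
    {"tx": 0.13,"ty": -0.21,"tz": 0.2,"spin": -40},
  ],
  gripper=-1,
)

```text
t: 1.8
ee_pos: [388.4, 358.1, 426.1]
orientation: [1.676, 2.654, 0.008]
ft_force: [0.7, 0.6, 0.1]
width: 87.6
grasp_force: 0.0
```

```bash
cat > look.py <<'E'
import sys,pickle
from h import *
np.set_printoptions(precision=1,suppress=True)
o=ctrl.get_obs();print(o["t"],o["ee_pos"],o["orientation"],o["width"],o["grasp_force"],o["ft_force"],o["qpos"])
R=cv2.Rodrigues(np.array(o["orientation"]))[0];print("tool y deg",np.degrees(np.arctan2(R[1,1],R[0,1])),"z",R[:,2])
tag=sys.argv[1];out={}
for n in sys.argv[2].split(","):
    im,C=img(n,f"{n}_{tag}.png");out[n]=dict(C=C)
    for k in sys.argv[3].split(","):
        out[n][k]=[(np.round(r["uv"],1).tolist(),round(r["score"],2)) for r in ctrl.pinpoint(k,n)]; print(n,k,out[n][k])
pickle.dump(out,open(tag+".pkl","wb"))
E
python3 look.py a wrist,scene,top hook_seat,hook,cover_handle,camera,camera_focus
```

```text
1.8 [388.4 358.1 426.1] [1.7 2.7 0. ] 87.58360245073874 0.0 [0.7 0.6 0.1] [ 0.7  0.1  1.6 -0.   1.4  0.3]
tool y deg 25.474844428896713 z [ 0.  0. -1.]
wrist hook_seat [([346.1, 237.3], 0.61)]
wrist hook [([372.9, 193.9], 0.66)]
wrist cover_handle [([267.1, 371.3], 0.55)]
wrist camera []
wrist camera_focus [([346.5, 241.1], 0.26)]
scene hook_seat [([406.0, 196.3], 0.67)]
scene hook [([415.8, 278.8], 0.61)]
scene cover_handle [([296.0, 216.4], 0.81), ([414.7, 278.0], 0.62), ([223.8, 169.9], 0.57), ([291.8, 251.6], 0.32)]
scene camera [([151.6, 185.7], 0.8)]
scene camera_focus [([149.9, 298.8], 0.39), ([277.8, 306.2], 0.19)]
top hook_seat [([164.1, 224.9], 0.91)]
top hook [([162.8, 206.7], 0.95)]
top cover_handle [([262.1, 220.8], 0.73), ([342.3, 287.8], 0.66)]
top camera [([370.8, 159.2], 0.67)]
top camera_focus [([267.0, 166.1], 0.35)]
```

View pics/wrist_a.png

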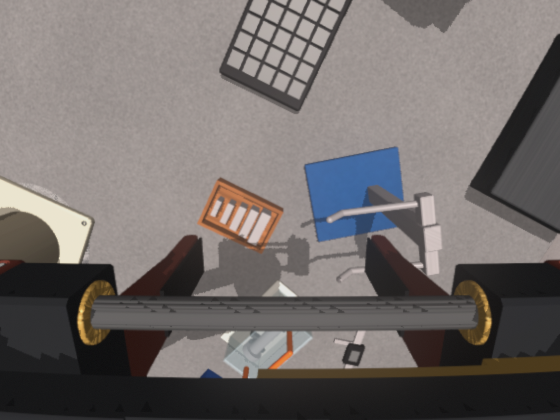

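The wrist view shows the hook prongs with tips at about (330,218) and (341,279), the cross-piece at (430,235), and the blue foot with its top edge running (306,163)-(398,148). I'll work out the hook's yaw and seat from these.

```bash
cat > m2.py <<'E'
from h import *
import pickle
np.set_printoptions(precision=1,suppress=True)
d=pickle.load(open("a.pkl","rb"));W,S,T=[d[k]["C"] for k in("wrist","scene","top")]
a,b=onz("wrist",[330,218],237,W),onz("wrist",[341,279],237,W)
e=a-b;print("tips",a,b,np.linalg.norm(e),"yaw from tips",np.degrees(np.arctan2(e[1],e[0]))-90, (a+b)/2)
for nm,C,im in(("wrist",W,"wrist_a"),("top",T,"top0"),("scene",S,"scene0")):
    h=cv2.cvtColor(cv2.imread(f"pics/{im}.png"),cv2.COLOR_BGR2HSV)
    m=cv2.inRange(h,(100,150,60),(125,255,255))
    n,l,st,c=cv2.connectedComponentsWithStats(m)
    near=min([i for i in range(1,n) if st[i,4]>300],key=lambda i:np.linalg.norm(c[i]-proj(nm,[540,370,10],C)[0]))
    P=np.argwhere(l==near)[:,::-1].astype(float)
    hull=cv2.convexHull(P.astype(np.float32))[:,0]
    X=np.array([onz(nm,q,10,C)[:2] for q in hull]).astype(np.float32)
    r=cv2.minAreaRect(X);print(nm,"foot",r,st[near])
seat,res=tri([("wrist",[346.1,237.3],W),("top",[164.2,225.5],T),("scene",[406.8,197],S)]);print("seat",seat,res)
for C in ((("scene",[151.3,185.1],S),("top",[371.5,158.4],T)),): print("cam",tri(C))
print("handle",tri([("scene",[295.7,214.8],S),("top",[262,220.3],T)]))
E
python3 m2.py
```

```text
tips [450.3 349.6 237. ] [497.5 287.9 237. ] 77.63110731271094 yaw from tips 37.39153155194467 [473.9 318.7 237. ]
wrist foot ((518.1065063476562, 382.288330078125), (142.7515869140625, 90.70539093017578), 50.29770278930664) [ 320  157   78   59 2216]
top foot ((534.8594970703125, 361.86053466796875), (163.047607421875, 143.7397003173828), 36.80787658691406) [ 140  184   59   63 1614]
scene foot ((-1383.28515625, 1283.892333984375), (253.3132781982422, 2168.79296875), 71.41011810302734) [ 522    0   38  133 2677]
seat [486.9 328.6 217.7] [4.2, 4.3, 2.7]
cam (array([ 662.4, -273.9,  326.9]), [0.1, 0.1])
handle (array([505.6,  41.3, 143.6]), [3.0, 3.0])
```

>>> apply_moves(
  targets=[
    {"tx": 0.012,"ty": -0.035,"tz": -0.01,"spin": -6},
    {"tx": 0.03,"ty": -0.08,"tz": -0.02,"spin": -12},
    {"tx": 0.047,"ty": -0.125,"tz": -0.04,"spin": -18.5},
    {"tx": 0.064,"ty": -0.17,"tz": -0.06,"spin": -25},
    {"tx": 0.08,"ty": -0.215,"tz": -0.08,"spin": -31.5},
    {"tx": 0.097,"ty": -0.26,"tz": -0.1,"spin": -38},
    {"tx": 0.11,"ty": -0.295,"tz": -0.12,"spin": -43.7},
    {"tx": 0.117,"ty": -0.315,"tz": -0.13,"spin": -43.7},
  ],
)

```text
t: 3.5
ee_pos: [502.8, 42.1, 290.9]
orientation: [-2.544, -1.842, 0.003]
ft_force: [0.6, 0.6, 0.0]
width: 87.7
grasp_force: 0.0
```

```bash
python3 look.py b wrist cover_handle,cover,spindle_face,spindle_tail
python3 - <<'E'
from h import *
import pickle
C=pickle.load(open("b.pkl","rb"))["wrist"]["C"]
h=cv2.cvtColor(cv2.imread("pics/wrist_b.png"),cv2.COLOR_BGR2HSV)
m=cv2.inRange(h,(5,150,100),(18,255,255));n,l,st,c=cv2.connectedComponentsWithStats(m)
for i in range(1,n):
    if st[i,4]>40:
        r=cv2.minAreaRect(np.argwhere(l==i)[:,::-1].astype(np.float32));print(st[i],r)
print(proj("wrist",[[505.5,43,142],[505.5+58*.312,43+58*.95,142],[505.5-58*.312,43-58*.95,142]],C))
E
```

```text
3.5 [502.8  42.1 290.9] [-2.5 -1.8  0. ] 87.65854359443985 0.0 [0.6 0.6 0. ] [ 0.1  0.2  1.8 -0.   1.2  0.4]
tool y deg -18.173396032591416 z [-0. -0. -1.]
wrist cover_handle [([288.8, 189.0], 0.73)]
wrist cover [([284.8, 175.3], 0.57), ([204.8, 356.6], 0.56)]
wrist spindle_face []
wrist spindle_tail []
[  66   10  119  105 1975] ((125.63949584960938, 62.92428207397461), (77.22622680664062, 101.50421905517578), 70.25315856933594)
[ 83  43  25  20 185] ((96.638671875, 53.631385803222656), (13.926029205322266, 26.74139404296875), 70.01689147949219)
[ 282  127    9  125 1070] ((286.0, 189.0), (124.0, 8.0), 90.0)
[[287.81793499 193.30501881]
 [288.00611454 132.82334058]
 [287.63388095 248.58836637]]
```

View pics/wrist_b.png

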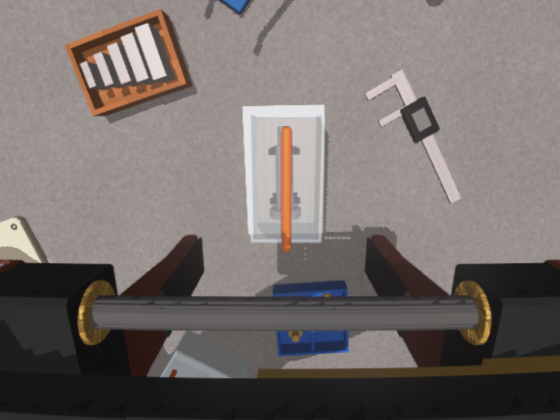

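The wrist view shows the handle centred at (286,189), aligned with the fingers and within 2 mm of the prediction. I'll descend and grip.

>>> apply_moves(
  targets=[
    {"tx": 0,"ty": 0,"tz": -0.03,"spin": 0},
    {"tx": 0,"ty": 0,"tz": -0.065,"spin": 0},
    {"tx": 0,"ty": 0,"tz": -0.1,"spin": 0},
    {"tx": 0.001,"ty": 0,"tz": -0.13,"spin": 0},
    {"tx": 0.001,"ty": 0,"tz": -0.155,"spin": 0},
    {"tx": 0.001,"ty": 0,"tz": -0.168,"spin": 0},
    {"tx": 0.001,"ty": 0,"tz": -0.168,"spin": 0},
    {"tx": 0.001,"ty": 0,"tz": -0.168,"spin": 0},
  ],
)

```text
t: 4.55
ee_pos: [504.6, 45.9, 125.7]
orientation: [2.538, 1.85, 0.002]
ft_force: [-0.6, -1.0, 0.4]
width: 87.4
grasp_force: 0.0
```

>>> apply_moves(
  targets=[
    {"tx": 0,"ty": 0,"tz": 0,"spin": 0},
    {"tx": 0,"ty": 0,"tz": 0,"spin": 0},
    {"tx": 0,"ty": 0,"tz": 0,"spin": 0},
    {"tx": 0,"ty": 0,"tz": 0,"spin": 0},
    {"tx": 0,"ty": 0,"tz": 0,"spin": 0},
    {"tx": 0,"ty": 0,"tz": 0,"spin": 0},
    {"tx": 0,"ty": 0,"tz": 0,"spin": 0},
    {"tx": 0,"ty": 0,"tz": 0,"spin": 0},
  ],
  gripper=1,
)

```text
t: 5.35
ee_pos: [503.8, 45.2, 124.6]
orientation: [-2.539, -1.849, 0.0]
ft_force: [-0.5, 0.7, 0.0]
width: 27.6
grasp_force: 0.0
```

Fingers are still closing, so I'll wait.

>>> apply_moves(
  targets=[
    {"tx": 0,"ty": 0,"tz": 0,"spin": 0},
    {"tx": 0,"ty": 0,"tz": 0,"spin": 0},
    {"tx": 0,"ty": 0,"tz": 0,"spin": 0},
    {"tx": 0,"ty": 0,"tz": 0,"spin": 0},
    {"tx": 0,"ty": 0,"tz": 0.004,"spin": 0},
    {"tx": 0,"ty": 0,"tz": 0.012,"spin": 0},
    {"tx": 0,"ty": 0,"tz": 0.024,"spin": 0},
    {"tx": 0,"ty": 0,"tz": 0.04,"spin": 0},
  ],
)

```text
t: 6.15
ee_pos: [503.5, 45.2, 165.4]
orientation: [-2.539, -1.849, 0.001]
ft_force: [0.9, 0.5, -2.0]
width: 9.4
grasp_force: 30.0
```

>>> apply_moves(
  targets=[
    {"tx": 0,"ty": 0,"tz": 0.02,"spin": 0},
    {"tx": 0,"ty": 0,"tz": 0.045,"spin": 0},
    {"tx": -0.002,"ty": 0.005,"tz": 0.065,"spin": 2},
    {"tx": -0.008,"ty": 0.018,"tz": 0.076,"spin": 5},
    {"tx": -0.018,"ty": 0.04,"tz": 0.08,"spin": 10},
    {"tx": -0.029,"ty": 0.066,"tz": 0.08,"spin": 16},
    {"tx": -0.04,"ty": 0.092,"tz": 0.08,"spin": 22},
    {"tx": -0.051,"ty": 0.118,"tz": 0.08,"spin": 28.5},
  ],
)

```text
t: 6.95
ee_pos: [451.5, 164.5, 244.9]
orientation: [-1.999, -2.423, 0.0]
ft_force: [0.4, 0.2, -2.4]
width: 9.1
grasp_force: 30.0
```

>>> apply_moves(
  targets=[
    {"tx": -0.011,"ty": 0.026,"tz": 0,"spin": 6.5},
    {"tx": -0.022,"ty": 0.052,"tz": 0,"spin": 13},
    {"tx": -0.032,"ty": 0.075,"tz": 0,"spin": 19},
    {"tx": -0.039,"ty": 0.091,"tz": 0,"spin": 23.5},
    {"tx": -0.044,"ty": 0.101,"tz": 0,"spin": 26},
    {"tx": -0.046,"ty": 0.106,"tz": 0,"spin": 26.7},
    {"tx": -0.046,"ty": 0.106,"tz": 0,"spin": 26.7},
    {"tx": -0.046,"ty": 0.106,"tz": 0,"spin": 26.7},
  ],
)

```text
t: 7.75
ee_pos: [406.9, 268.8, 244.7]
orientation: [1.395, 2.815, -0.0]
ft_force: [0.4, 0.2, -3.6]
width: 9.4
grasp_force: 30.0
```

```bash
python3 look.py c scene,top,wrist cover_handle,hook_seat
python3 - <<'E'
import cv2,numpy as np
a=cv2.imread("pics/scene_c.png")[150:300,340:480];b=cv2.imread("pics/wrist_c.png")
cv2.imwrite("pics/c.png",np.hstack([cv2.resize(a,(390,420),interpolation=3),cv2.resize(b[:,150:560],(410,420))]))
E
```

```text
7.75 [406.9 268.8 244.7] [ 1.4  2.8 -0. ] 9.373482000784866 29.9962717294693 [ 0.4  0.2 -3.6] [ 0.6  0.2  1.9 -0.   1.  -0.1]
tool y deg 37.279348215940836 z [-0. -0. -1.]
scene cover_handle [([220.1, 173.0], 0.96), ([385.0, 159.4], 0.9)]
scene hook_seat [([409.3, 195.8], 0.71), ([140.9, 232.0], 0.47)]
top cover_handle [([344.1, 290.3], 0.7), ([182.0, 254.7], 0.59), ([269.0, 163.0], 0.55)]
top hook_seat [([164.8, 228.6], 0.88)]
wrist cover_handle [([283.9, 269.3], 0.77)]
wrist hook_seat [([445.3, 240.6], 0.94)]
```

View pics/c.png

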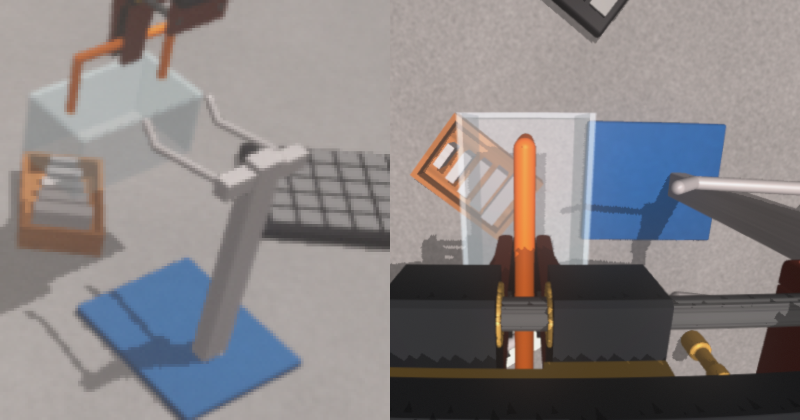

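The left half shows the cover held in front of the prongs with both free, and its lid below their tips. The right half shows a prong at (680,187) square to the orange bar at (525,200). I'll compute the offset to the seat.

Run:
```python
from h import *
import pickle
np.set_printoptions(precision=1,suppress=True)
a=pickle.load(open("a.pkl","rb"));c=pickle.load(open("c.pkl","rb"));W=c["wrist"]["C"]
print(onz("wrist",[445.3,240.6],220,W),"bar",onz("wrist",[283.9,269.3],263,W))
print(tri([("wrist",[445.3,240.6],W),("wrist",[346.1,237.3],a["wrist"]["C"])]))
print(tri([("scene",[385,159.4],c["scene"]["C"]),("top",[182,254.7],c["top"]["C"])]))
# prong tip seen at crop (680,187)->full col 150+ (680-390)=440,row187
print("tip+y",onz("wrist",[440,187],237,W))
s=np.array([487,329]);u=np.array([np.cos(np.radians(37.2)),np.sin(np.radians(37.2))]);v=np.array([-u[1],u[0]])
print("pred tip",s-17*u+38*v)
```

```text
[486.3 328.8 220. ] bar [405.8 269.5 263. ]
(array([486.4, 330.4, 216.8]), [2.3, 2.3])
(array([404.1, 264.3, 275.7]), [2.8, 2.8])
tip+y [451.2 348.6 237. ]
pred tip [450.5 349. ]
```

>>> apply_moves(
  targets=[
    {"tx": 0.006,"ty": 0.0045,"tz": 0,"spin": 0},
    {"tx": 0.018,"ty": 0.0135,"tz": 0,"spin": 0},
    {"tx": 0.032,"ty": 0.024,"tz": 0,"spin": 0},
    {"tx": 0.046,"ty": 0.0345,"tz": 0,"spin": 0},
    {"tx": 0.06,"ty": 0.045,"tz": 0,"spin": 0},
    {"tx": 0.072,"ty": 0.054,"tz": 0,"spin": 0},
    {"tx": 0.08,"ty": 0.06,"tz": 0,"spin": 0},
    {"tx": 0.08,"ty": 0.06,"tz": 0,"spin": 0},
  ],
)

```text
t: 9.0
ee_pos: [487.9, 330.0, 244.5]
orientation: [1.393, 2.815, 0.001]
ft_force: [0.7, 0.6, -2.7]
width: 9.2
grasp_force: 30.0
```

>>> apply_moves(
  targets=[
    {"tx": 0,"ty": 0,"tz": -0.006,"spin": 0},
    {"tx": 0,"ty": 0,"tz": -0.014,"spin": 0},
    {"tx": 0,"ty": 0,"tz": -0.022,"spin": 0},
    {"tx": 0,"ty": 0,"tz": -0.027,"spin": 0},
    {"tx": 0,"ty": 0,"tz": -0.03,"spin": 0},
    {"tx": 0,"ty": 0,"tz": -0.032,"spin": 0},
    {"tx": 0,"ty": 0,"tz": -0.033,"spin": 0},
    {"tx": 0,"ty": 0,"tz": -0.033,"spin": 0},
  ],
)

```text
t: 9.8
ee_pos: [487.9, 330.0, 212.6]
orientation: [1.393, 2.814, 0.004]
ft_force: [2.6, 2.0, 2.2]
width: 9.0
grasp_force: 30.0
```

Contact: the weight is taken up. I'll release.

>>> apply_moves(
  targets=[
    {"tx": 0,"ty": 0,"tz": 0,"spin": 0},
    {"tx": 0,"ty": 0,"tz": 0,"spin": 0},
    {"tx": 0,"ty": 0,"tz": 0,"spin": 0},
    {"tx": 0,"ty": 0,"tz": 0,"spin": 0},
    {"tx": 0,"ty": 0,"tz": 0,"spin": 0},
    {"tx": 0,"ty": 0,"tz": 0,"spin": 0},
    {"tx": 0,"ty": 0,"tz": 0,"spin": 0},
    {"tx": 0,"ty": 0,"tz": 0,"spin": 0},
  ],
  gripper=-1,
)

```text
t: 10.6
ee_pos: [486.8, 329.2, 211.7]
orientation: [-1.394, -2.816, 0.0]
ft_force: [0.2, 1.0, -0.5]
width: 69.6
grasp_force: 0.0
```

```bash
python3 look.py d scene,top,wrist cover_handle,spindle_face,spindle_tail
python3 - <<'E'
import cv2,numpy as np
a=cv2.imread("pics/scene_d.png");b=cv2.imread("pics/wrist_d.png")
cv2.imwrite("pics/d.png",np.hstack([cv2.resize(a[140:290,350:470],(336,420),interpolation=3),cv2.resize(b[:,100:560],(460,420))]))
E
```

```text
10.6 [486.8 329.2 211.7] [-1.4 -2.8  0. ] 69.60849240455926 0.0 [ 0.2  1.  -0.5] [ 0.6  0.4  1.7 -0.   1.  -0.1]
tool y deg 37.33627870387104 z [-0. -0. -1.]
scene cover_handle [([409.0, 193.8], 0.92), ([222.4, 173.6], 0.78)]
scene spindle_face [([275.9, 235.4], 0.83), ([182.9, 195.9], 0.46)]
scene spindle_tail [([312.7, 248.3], 0.82), ([151.9, 301.2], 0.28)]
top cover_handle [([160.2, 227.6], 0.96), ([341.7, 289.2], 0.85)]
top spindle_face [([277.7, 226.0], 0.59), ([261.9, 226.2], 0.56), ([202.6, 268.1], 0.44)]
top spindle_tail [([242.6, 215.3], 0.48), ([361.5, 153.7], 0.42)]
wrist cover_handle [([288.7, 272.2], 0.91)]
wrist spindle_face []
wrist spindle_tail [([194.1, 356.7], 0.64)]
```

View pics/d.png

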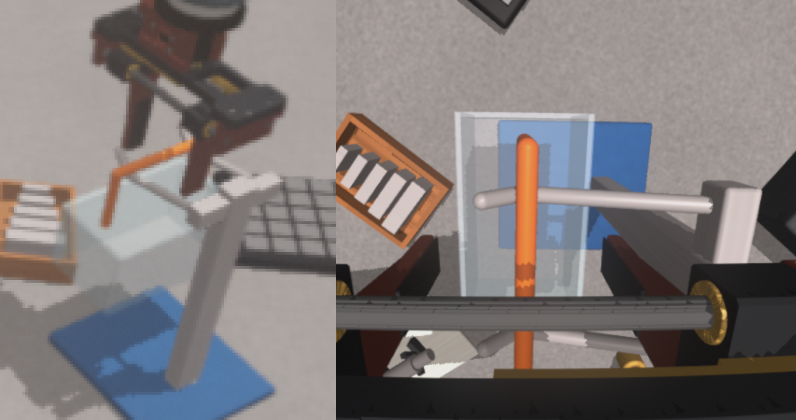

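The bar rests across both prongs in their seats, at (527,195) and (527,335) in the right half. Next I'll withdraw upward and go over the spindle.

>>> apply_moves(
  targets=[
    {"tx": 0,"ty": 0,"tz": 0.02,"spin": 0},
    {"tx": 0,"ty": 0,"tz": 0.055,"spin": 0},
    {"tx": 0,"ty": 0,"tz": 0.095,"spin": 0},
    {"tx": 0,"ty": -0.008,"tz": 0.125,"spin": -2},
    {"tx": 0.001,"ty": -0.035,"tz": 0.145,"spin": -8},
    {"tx": 0.003,"ty": -0.075,"tz": 0.15,"spin": -15},
    {"tx": 0.005,"ty": -0.115,"tz": 0.15,"spin": -22.5},
    {"tx": 0.008,"ty": -0.155,"tz": 0.15,"spin": -30},
  ],
)

```text
t: 12.0
ee_pos: [494.7, 173.0, 362.2]
orientation: [2.08, 2.354, 0.001]
ft_force: [0.4, 0.2, -0.3]
width: 87.7
grasp_force: 0.0
```

>>> apply_moves(
  targets=[
    {"tx": 0.002,"ty": -0.035,"tz": -0.01,"spin": -7},
    {"tx": 0.004,"ty": -0.07,"tz": -0.03,"spin": -14},
    {"tx": 0.007,"ty": -0.1,"tz": -0.06,"spin": -20},
    {"tx": 0.009,"ty": -0.12,"tz": -0.09,"spin": -24},
    {"tx": 0.01,"ty": -0.13,"tz": -0.12,"spin": -25.5},
    {"tx": 0.01,"ty": -0.13,"tz": -0.14,"spin": -25.5},
    {"tx": 0.01,"ty": -0.13,"tz": -0.14,"spin": -25.5},
    {"tx": 0.01,"ty": -0.13,"tz": -0.14,"spin": -25.5},
  ],
)

```text
t: 12.8
ee_pos: [505.0, 44.3, 222.0]
orientation: [-2.544, -1.843, 0.0]
ft_force: [0.0, 0.0, -0.6]
width: 87.9
grasp_force: 0.0
```

```bash
python3 look.py e wrist,scene,top spindle_face,spindle_tail,spindle,camera,cover_handle
python3 - <<'E'
from h import *
import pickle
np.set_printoptions(precision=1,suppress=True)
e=pickle.load(open("e.pkl","rb"))
for k in("spindle_face","spindle_tail","spindle"):
    for n in("wrist","scene","top"):
        if e[n][k]: print(k,n,onz(n,e[n][k][0][0],45,e[n]["C"]))
E
```

```text
12.8 [505.   44.3 222. ] [-2.5 -1.8  0. ] 87.94908003977325 0.0 [ 0.   0.  -0.6] [0.1 0.3 1.9 0.  1.  0.4]
tool y deg -18.16204660167767 z [-0.  0. -1.]
wrist spindle_face [([282.1, 238.5], 0.95)]
wrist spindle_tail [([280.6, 129.1], 0.69)]
wrist spindle [([279.6, 187.3], 0.76)]
wrist camera []
wrist cover_handle []
scene spindle_face [([183.7, 193.2], 0.65)]
scene spindle_tail [([409.3, 193.5], 0.71), ([317.3, 248.9], 0.66)]
scene spindle [([295.3, 244.5], 0.53), ([400.2, 229.5], 0.42)]
scene camera [([151.6, 184.5], 0.83)]
scene cover_handle [([410.4, 191.0], 0.75)]
top spindle_face []
top spindle_tail []
top spindle [([361.4, 155.9], 0.49), ([164.6, 228.6], 0.48)]
top camera [([370.5, 159.8], 0.91)]
top cover_handle [([344.1, 287.9], 0.89), ([164.0, 227.3], 0.85)]
spindle_face wrist [484.6  -7.3  45. ]
spindle_face scene [ 331.5 -325.8   45. ]
spindle_tail wrist [520.1 105.4  45. ]
spindle_tail scene [233.9 390.5  45. ]
spindle wrist [500.1  48.4  45. ]
spindle scene [517.7  48.   45. ]
spindle top [ 720.7 -290.6   45. ]
```

View pics/wrist_e.png

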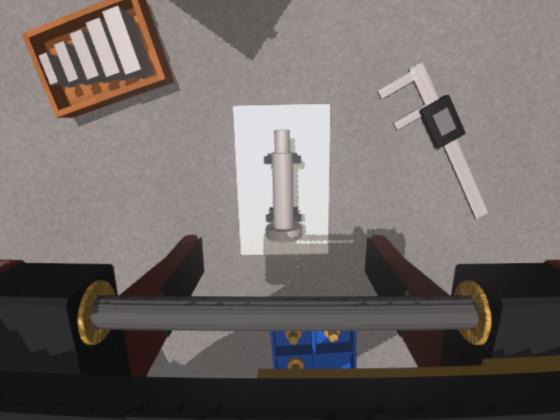

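The wrist view shows the bare spindle on the nest, flange at (284,230), tail at (282,132) and saddles at rows 159 and 215. I'll grip it slightly towards the flange, near the centre of mass.

>>> apply_moves(
  targets=[
    {"tx": -0.0065,"ty": -0.008,"tz": -0.03,"spin": 0},
    {"tx": -0.0065,"ty": -0.008,"tz": -0.07,"spin": 0},
    {"tx": -0.0065,"ty": -0.008,"tz": -0.11,"spin": 0},
    {"tx": -0.0065,"ty": -0.008,"tz": -0.145,"spin": 0},
    {"tx": -0.0065,"ty": -0.008,"tz": -0.175,"spin": 0},
    {"tx": -0.0065,"ty": -0.008,"tz": -0.19,"spin": 0},
    {"tx": -0.0065,"ty": -0.008,"tz": -0.196,"spin": 0},
    {"tx": -0.0065,"ty": -0.008,"tz": -0.196,"spin": 0},
  ],
)

```text
t: 14.5
ee_pos: [498.0, 36.2, 25.1]
orientation: [-2.544, -1.842, 0.002]
ft_force: [-0.8, -0.6, 1.0]
width: 87.9
grasp_force: 0.0
```

>>> apply_moves(
  targets=[
    {"tx": 0,"ty": 0,"tz": 0,"spin": 0},
    {"tx": 0,"ty": 0,"tz": 0,"spin": 0},
    {"tx": 0,"ty": 0,"tz": 0,"spin": 0},
    {"tx": 0,"ty": 0,"tz": 0,"spin": 0},
    {"tx": 0,"ty": 0,"tz": 0,"spin": 0},
    {"tx": 0,"ty": 0,"tz": 0,"spin": 0},
    {"tx": 0,"ty": 0,"tz": 0,"spin": 0},
    {"tx": 0,"ty": 0,"tz": 0,"spin": 0},
  ],
  gripper=1,
)

```text
t: 15.3
ee_pos: [498.3, 36.2, 25.7]
orientation: [-2.544, -1.843, 0.0]
ft_force: [0.7, -0.0, 1.0]
width: 27.5
grasp_force: 0.0
```

Run:
```python
from h import *
np.set_printoptions(precision=1,suppress=True)
o=ctrl.get_obs();print(o["t"],o["ee_pos"],o["width"],o["grasp_force"])
S,T=cal("scene"),cal("top")
U={}
for n,C in(("scene",S),("top",T)):
    im,_=img(n,n+"_f.png")
    for k in("camera_stand","camera","camera_focus"):
        U[n,k]=[(np.round(r["uv"],1).tolist(),round(r["score"],2)) for r in ctrl.pinpoint(k,n)];print(n,k,U[n,k])
    for k in("camera_stand","camera"):
        r=ctrl.outline_of(k,n)
        if r: m=r[0]["pixels"].astype(np.uint8);cv2.imwrite(f"{n}_{k}.png",m*255);print(n,k,r[0]["box"],round(r[0]["score"],2))
    if U[n,"camera_stand"]: print("stand0",onz(n,U[n,"camera_stand"][0][0],0,C))
    b=im[:,:,::-1].copy(); h=cv2.cvtColor(b,cv2.COLOR_BGR2HSV)
    # bright ring near lens
    u=np.array(U[n,"camera"][0][0]) if U[n,"camera"] else None
    m=cv2.inRange(h,(0,0,215),(179,50,255)); q=np.zeros_like(m);x,y=u.astype(int);q[y-22:y+22,x-22:x+22]=m[y-22:y+22,x-22:x+22]
    P=cv2.findNonZero(q)
    print(n,"ring",len(P) if P is not None else 0, cv2.fitEllipse(P) if P is not None and len(P)>5 else None, cv2.boundingRect(P) if P is not None else None)
# stand foot in top: dark pixels
b=cv2.imread("pics/top_f.png");g=b.max(2);m=(g<60).astype(np.uint8);q=np.zeros_like(m);q[100:190,325:425]=m[100:190,325:425]
c=max(cv2.findContours(q,0,2)[0],key=cv2.contourArea);print(cv2.approxPolyDP(c,3,True)[:,0].tolist())
```

```text
15.3 [498.3  36.2  25.7] 27.538123678435284 0.0004463945697352756
scene camera_stand [([150.7, 299.7], 0.89), ([356.7, 326.9], 0.67)]
scene camera []
scene camera_focus [([317.8, 247.5], 0.54)]
scene camera_stand [67.4, 173.7, 190.0, 345.3] 0.73
scene camera [71.9, 171.0, 158.1, 220.4] 0.65
stand0 [ 727.6 -309.     0. ]Traceback (most recent call last):
  File "<stdin>", line 17, in <module>
AttributeError: 'NoneType' object has no attribute 'astype'
```

Run:
```python
from h import *
np.set_printoptions(precision=1,suppress=True)
S,T=cal("scene"),cal("top")
img("top","top_f.png")
for k in("camera_stand","camera"):
    r=ctrl.pinpoint(k,"top");print(k,[(np.round(q["uv"],1).tolist(),round(q["score"],2)) for q in r])
    if r: print(onz("top",r[0]["uv"],0,T))
R={}
for n,C,u in(("scene",S,(151,185)),("top",T,(376,154))):
    b=cv2.imread(f"pics/{n}_f.png"); h=cv2.cvtColor(b,cv2.COLOR_BGR2HSV)
    x,y=u; m=cv2.inRange(h,(0,0,190),(179,60,255)); q=np.zeros_like(m);q[y-20:y+20,x-18:x+18]=m[y-20:y+20,x-18:x+18]
    k,l,st,c=cv2.connectedComponentsWithStats(q)
    for i in range(1,k):
        if st[i,4]>5:
            P=cv2.findNonZero((l==i).astype(np.uint8)); print(n,st[i],c[i],cv2.minAreaRect(P))
b=cv2.imread("pics/top_f.png");g=b.max(2)
for th in(50,70):
    m=(g<th).astype(np.uint8);q=np.zeros_like(m);q[100:190,325:425]=m[100:190,325:425]
    c=max(cv2.findContours(q,0,2)[0],key=cv2.contourArea);p=cv2.approxPolyDP(c,3,True)[:,0];print(p.tolist())
    print(np.array([onz("top",u,22,T)[:2] for u in p]))
# blue label on housing: orientation in top
h=cv2.cvtColor(b,cv2.COLOR_BGR2HSV);m=cv2.inRange(h,(100,120,60),(125,255,255));q=np.zeros_like(m);q[100:180,350:425]=m[100:180,350:425]
P=cv2.findNonZero(q);r=cv2.minAreaRect(P);print("label",len(P),r)
pt=cv2.boxPoints(r);X=np.array([onz("top",u,345,T)[:2] for u in pt]);print(X)
```

```text
camera_stand [([362.8, 154.8], 0.59), ([205.2, 266.7], 0.21)]
[ 732.6 -302.8    0. ]
camera [([372.4, 159.3], 0.92)]
[ 716.7 -335.4    0. ]
scene [143 174  15  14  74] [151.4 179.3] ((150.97169494628906, 179.15093994140625), (18.36742401123047, 6.142951488494873), 47.48955535888672)
top [366 152  16   9  62] [373.8 156.1] ((373.6551818847656, 156.13795471191406), (16.544612884521484, 3.9391934871673584), 23.198589324951172)
[[357, 118], [338, 159], [381, 178], [399, 136], [390, 150], [377, 149], [369, 141], [375, 126]]
[[ 856.2 -283.8]
 [ 715.  -214.6]
 [ 648.8 -358.5]
 [ 792.8 -426.3]
 [ 744.4 -393.1]
 [ 748.1 -348.5]
 [ 775.9 -322.1]
 [ 827.9 -344.7]]
[[357, 117], [338, 160], [381, 179], [400, 136], [389, 150], [370, 141], [376, 125]]
[[ 859.7 -284. ]
 [ 711.6 -214.6]
 [ 645.4 -358.4]
 [ 792.8 -429.8]
 [ 744.4 -389.6]
 [ 775.9 -325.5]
 [ 831.4 -348.3]]
label 338 ((387.0000305175781, 132.0), (10.733125686645508, 33.09380340576172), 26.56505012512207)
[[ 698.1 -281.2]
 [ 781.6 -326.1]
 [ 767.9 -352.6]
 [ 684.5 -307.4]]
```

>>> apply_moves(
  targets=[
    {"tx": 0,"ty": 0,"tz": 0,"spin": 0},
    {"tx": 0,"ty": 0,"tz": 0,"spin": 0},
    {"tx": 0,"ty": 0,"tz": 0,"spin": 0},
    {"tx": 0,"ty": 0,"tz": 0.003,"spin": 0},
    {"tx": 0,"ty": 0,"tz": 0.01,"spin": 0},
    {"tx": 0,"ty": 0,"tz": 0.02,"spin": 0},
    {"tx": 0,"ty": 0,"tz": 0.03,"spin": 0},
    {"tx": 0,"ty": 0,"tz": 0.03,"spin": 0},
  ],
)

```text
t: 16.55
ee_pos: [499.2, 36.3, 57.3]
orientation: [2.543, 1.842, 0.003]
ft_force: [0.2, -0.2, -2.5]
width: 21.4
grasp_force: 29.9
```

>>> apply_moves(
  targets=[
    {"tx": 0,"ty": 0,"tz": 0.02,"spin": 0},
    {"tx": 0.002,"ty": 0.006,"tz": 0.024,"spin": 0},
    {"tx": 0.007,"ty": 0.022,"tz": 0.024,"spin": 0},
    {"tx": 0.0135,"ty": 0.042,"tz": 0.024,"spin": 0},
    {"tx": 0.02,"ty": 0.062,"tz": 0.024,"spin": 0},
    {"tx": 0.0245,"ty": 0.076,"tz": 0.02,"spin": 0},
    {"tx": 0.0257,"ty": 0.08,"tz": 0.012,"spin": 0},
    {"tx": 0.0257,"ty": 0.08,"tz": 0,"spin": 0},
  ],
)

```text
t: 17.35
ee_pos: [524.2, 116.7, 54.9]
orientation: [2.543, 1.844, 0.001]
ft_force: [0.2, -0.7, -3.1]
width: 21.4
grasp_force: 29.9
```

>>> apply_moves(
  targets=[
    {"tx": 0,"ty": 0,"tz": -0.005,"spin": 0},
    {"tx": 0,"ty": 0,"tz": -0.01,"spin": 0},
    {"tx": 0,"ty": 0,"tz": -0.015,"spin": 0},
    {"tx": 0,"ty": 0,"tz": -0.017,"spin": 0},
    {"tx": 0,"ty": 0,"tz": -0.019,"spin": 0},
    {"tx": 0,"ty": 0,"tz": -0.02,"spin": 0},
    {"tx": 0,"ty": 0,"tz": -0.02,"spin": 0},
    {"tx": 0,"ty": 0,"tz": -0.02,"spin": 0},
  ],
)

```text
t: 18.15
ee_pos: [525.1, 116.3, 36.2]
orientation: [2.543, 1.843, 0.003]
ft_force: [3.5, -0.6, 2.1]
width: 21.3
grasp_force: 30.0
```

Contact came as predicted, near 38 mm. I'll press on down to pivot the spindle in the pads.

>>> apply_moves(
  targets=[
    {"tx": 0,"ty": 0,"tz": -0.002,"spin": 0},
    {"tx": 0,"ty": 0,"tz": -0.004,"spin": 0},
    {"tx": 0,"ty": 0,"tz": -0.006,"spin": 0},
    {"tx": 0,"ty": 0,"tz": -0.008,"spin": 0},
    {"tx": 0,"ty": 0,"tz": -0.0095,"spin": 0},
    {"tx": 0,"ty": 0,"tz": -0.011,"spin": 0},
    {"tx": 0,"ty": 0,"tz": -0.0115,"spin": 0},
    {"tx": 0,"ty": 0,"tz": -0.0115,"spin": 0},
  ],
)

```text
t: 18.95
ee_pos: [525.6, 116.8, 24.5]
orientation: [2.543, 1.842, 0.005]
ft_force: [6.1, 1.5, 2.2]
width: 21.2
grasp_force: 30.0
```

>>> apply_moves(
  targets=[
    {"tx": 0,"ty": 0,"tz": 0.01,"spin": 0},
    {"tx": 0,"ty": 0,"tz": 0.03,"spin": 0},
    {"tx": 0,"ty": 0,"tz": 0.06,"spin": 0},
    {"tx": 0,"ty": 0,"tz": 0.095,"spin": 0},
    {"tx": 0,"ty": 0,"tz": 0.13,"spin": 0},
    {"tx": 0,"ty": 0,"tz": 0.155,"spin": 0},
    {"tx": 0,"ty": 0,"tz": 0.17,"spin": 0},
    {"tx": 0,"ty": 0,"tz": 0.17,"spin": 0},
  ],
)

```text
t: 19.75
ee_pos: [523.7, 116.3, 195.7]
orientation: [2.544, 1.843, 0.002]
ft_force: [1.0, -0.3, -2.9]
width: 21.2
grasp_force: 30.0
```

```bash
cat > tilt.py <<'E'
from h import *
import sys
from scipy.optimize import least_squares
np.set_printoptions(precision=2,suppress=True)
o=ctrl.get_obs();p=np.array(o["ee_pos"]);R=cv2.Rodrigues(np.array(o["orientation"]))[0]
ty=np.degrees(np.arctan2(R[1,1],R[0,1]));g=p+[0,0,19.0];print(o["t"],p,"tooly",ty,o["ft_force"],o["qpos"][5])
tag=sys.argv[1];obs=[]
for n in ("scene","top"):
    im,C=img(n,f"{n}_{tag}.png")
    e0=proj(n,g,C)[0]
    for k,x in(("spindle_face",52),("spindle_tail",-63)):
        for r in ctrl.pinpoint(k,n):
            if np.linalg.norm(np.array(r["uv"])-e0)<45: obs.append((n,C,np.array(r["uv"]),x,r["score"]));print(n,k,np.round(r["uv"],1),round(r["score"],2));break
    for r in ctrl.outline_of("spindle",n)[:3]:
        b=np.array(r["box"])
        if np.linalg.norm((b[:2]+b[2:])/2-e0)<40:
            m=r["pixels"];P=np.argwhere(m)[:,::-1].astype(np.float32);v=cv2.fitLine(P,2,0,.01,.01).ravel();print(n,"mask",m.sum(),b,round(r["score"],2),"line",v,"ang",np.degrees(np.arctan2(v[1],v[0])))
            # predicted line angle per pitch
            yaw=np.radians(ty-90)
            for s in (0,10,15,20,25,30):
                a=np.radians(s);d=np.array([np.cos(yaw)*np.cos(a),np.sin(yaw)*np.cos(a),np.sin(a)])
                q=proj(n,[g+d*44,g-d*71],C);w=q[0]-q[1];print("  pitch",s,"ang",round(np.degrees(np.arctan2(w[1],w[0])),1),"face",q[0],"tail",q[1])
            break
def f(v):
    a=v[0];yaw=np.radians(ty-90);d=np.array([np.cos(yaw)*np.cos(a),np.sin(yaw)*np.cos(a),np.sin(a)])
    return np.concatenate([(proj(n,v[1:]+d*(x-8),C)[0]-uv) for n,C,uv,x,s in obs]+[(v[1:]-g)/2])
r=least_squares(f,np.r_[.3,g]);print("pitch",np.degrees(r.x[0]),r.x[1:]-g,r.fun)
E
python3 tilt.py g
```

```text
19.75 [523.74 116.34 195.7 ] tooly -18.178137066748942 [ 1.01 -0.29 -2.9 ] 0.5132544025058146
scene spindle_tail [349.6 212.9] 0.69
scene mask 166 [307.8 199.  349.2 218.2] 0.45 line [  0.9    0.43 335.81 207.22] ang 25.372284
  pitch 0 ang -163.7 face [308.23 196.04] tail [350.67 208.47]
  pitch 10 ang -155.9 face [308.63 193.77] tail [349.71 212.12]
  pitch 15 ang -152.2 face [309.01 192.7 ] tail [348.94 213.79]
  pitch 20 ang -148.4 face [309.51 191.69] tail [347.98 215.36]
  pitch 25 ang -144.6 face [310.12 190.74] tail [346.85 216.8 ]
  pitch 30 ang -140.9 face [310.84 189.87] tail [345.56 218.11]
pitch 12.053023439102489 [ 0.05  0.19 -0.04] [-0.11 -0.05  0.03  0.09 -0.02]
```

Run:
```python
from h import *
np.set_printoptions(precision=1,suppress=True)
for n in("scene","wrist","top"):
    im,C=img(n,f"{n}_g2.png")
    for k in("spindle_face","spindle_tail","spindle"):
        print(n,k,[(np.round(r["uv"],1).tolist(),round(r["score"],2)) for r in ctrl.pinpoint(k,n)[:3]])
    for r in ctrl.outline_of("spindle",n)[:2]: print(np.round(r["box"]),r["score"])
    print(proj(n,[[508,72,230],[523.7,116.3,215],[545,183,190]],C))
C=cal("scene"); im=cv2.imread("pics/scene_g2.png")
def z(i,l,t,w,h,W,H): return cv2.resize(i[t:t+h,l:l+w],(W,H),interpolation=cv2.INTER_CUBIC)
a=z(im,290,170,75,60,500,400); b=cv2.imread("pics/wrist_g2.png")[60:,140:420]
cv2.imwrite("pics/g.png",np.hstack([a,cv2.resize(b,(300,400))]))
```

```text
scene spindle_face []
scene spindle_tail [([350.8, 212.2], 0.66), ([184.7, 195.6], 0.36)]
scene spindle [([328.6, 205.9], 0.63)]
[329. 199. 350. 217.] 0.47
[[307.6 190.8]
 [324.2 200.6]
 [349.3 215.7]]
wrist spindle_face [([284.2, 358.5], 0.74)]
wrist spindle_tail [([282.9, 121.5], 0.8)]
wrist spindle [([282.4, 245.2], 0.83)]
[249. 114. 317. 368.] 0.96
[210.   0. 273.  65.] 0.25
[[283.5 377. ]
 [285.9 272.5]
 [284.7 120.3]]
top spindle_face [([164.5, 224.7], 0.49)]
top spindle_tail [([163.7, 226.0], 0.55)]
top spindle []
[130. 182. 193. 240.] 0.21
[[249.3 218.1]
 [234.5 213.3]
 [213.2 207.1]]
```

View pics/g.png

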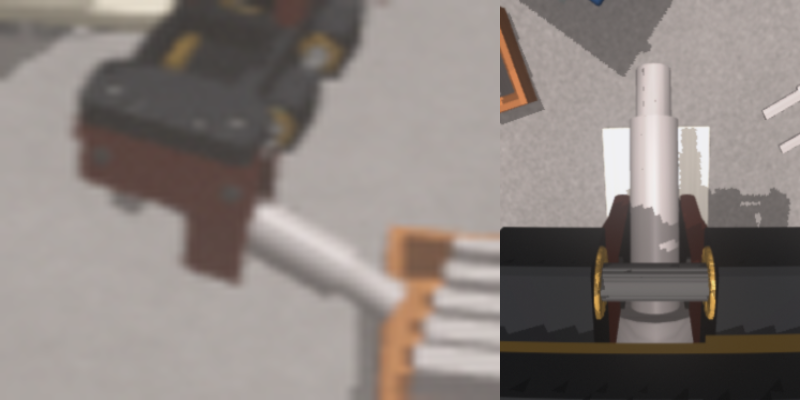

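The left half shows the tail side of the shank sloping down from (255,228) to (395,298) past the finger. The right half shows the spindle in line with the tool, tail at (652,70). I'll fit the shank edges numerically.

```bash
cat > edge.py <<'E'
from h import *
from scipy.optimize import minimize
import sys
np.set_printoptions(precision=2,suppress=True)
# render-fit: maximise gradient contrast along predicted silhouette lines of shank+tail
def fit(fn,C,g,yaw0,segs,xg=8,show=True):
    im=cv2.imread(fn).astype(np.float32);gr=cv2.GaussianBlur(im[:,:,0],(0,0),.7)
    cam=-C[2].T@C[3]
    def sil(v):
        a,s,dz=v;d=np.array([np.cos(yaw0)*np.cos(a),np.sin(yaw0)*np.cos(a),np.sin(a)])
        o=g+np.array([0,0,dz]);L=[]
        for x0,x1,r in segs:
            x=np.linspace(x0,x1,25)-xg+s
            P=o+x[:,None]*d; w=np.cross(d,cam-P.mean(0));w/=np.linalg.norm(w)
            for sg in(1,-1):
                pi=proj("",P+sg*w*(r-2.5),C);po=proj("",P+sg*w*(r+2.5),C);L.append((pi,po))
        return L
    def cost(v):
        c=0
        for pi,po in sil(v):
            m=lambda p:cv2.remap(gr,p[:,0].astype(np.float32)[None],p[:,1].astype(np.float32)[None],1)[0]
            c-=np.mean(np.clip(m(pi)-m(po),-60,60))
        return c
    best=[]
    for th in range(0,36,1):
        q=min(((cost((np.radians(th),0,dz)),dz) for dz in np.arange(-6,6.1,1)));best.append((round(float(q[0]),2),th,float(q[1])))
    return sorted(best)[:8]
if __name__=="__main__":
    g=np.array([523.7,116.3,214.7]);C=cal("scene")
    for xr in ([(-36,-8,11)],[(-36,-8,11),(-60,-42,8)]):
        print(fit("pics/scene_g2.png",C,g,np.radians(-108.2),xr))
E
python3 edge.py
```

```text
[(-40.22, 8, 6.0), (-40.18, 7, 6.0), (-40.01, 9, 6.0), (-39.95, 6, 6.0), (-39.69, 5, 5.0), (-39.48, 10, 6.0), (-39.36, 4, 4.0), (-39.18, 3, 4.0)]
[(-85.35, 15, 6.0), (-84.73, 16, 6.0), (-83.99, 14, 6.0), (-82.38, 17, 6.0), (-81.39, 13, 5.0), (-78.77, 12, 4.0), (-78.38, 18, 6.0), (-75.86, 11, 3.0)]
```

```bash
sed -i 's/np.arange(-6,6.1,1)/np.arange(-4,14.1,1)/' edge.py; python3 edge.py
python3 - <<'E'
from h import *
im=cv2.imread("pics/scene_g2.png")[:,:,0].astype(int)
print("    ",list(range(329,352,2)))
for r in range(196,222): print(r,im[r,329:352:2])
E
```

```text
[(-41.53, 18, 12.0), (-41.5, 20, 13.0), (-41.49, 19, 13.0), (-41.41, 16, 11.0), (-41.41, 21, 14.0), (-41.41, 22, 14.0), (-41.39, 17, 12.0), (-41.32, 15, 10.0)]
[(-95.46, 23, 14.0), (-95.28, 24, 14.0), (-95.17, 22, 13.0), (-94.79, 21, 12.0), (-94.01, 20, 11.0), (-93.25, 25, 14.0), (-92.94, 19, 10.0), (-91.57, 18, 9.0)]
     [329, 331, 333, 335, 337, 339, 341, 343, 345, 347, 349, 351]
196 [ 62 118 162 163 164 162 164 163 165 165 163 165]
197 [ 63 133 164 163 163 162 164 163 164 163 163 165]
198 [ 67 134 164 162 162 164 162 161 162 164 164 166]
199 [ 89 138 161 161 162 161 162 162 163 165 165 164]
200 [137 155 163 164 163 163 164 164 164 164 164 163]
201 [195 194 168 164 164 164 164 164 166 164 164 162]
202 [204 209 193 170 165 165 164 165 165 165 162 161]
203 [184 210 208 189 170 165 164 164 164 163 155 158]
204 [170 187 211 205 188 168 163 164 163 160 113 116]
205 [150 172 189 213 203 187 168 163 163 152 103  83]
206 [130 154 174 192 212 202 184 166 164 151  99  73]
207 [114 133 156 177 194 213 200 176 164 144  97  73]
208 [112 115 135 159 179 200 211 181 164 134  96  74]
209 [142 111 117 138 161 180 202 197 174 138  94  73]
210 [163 134 111 120 140 163 181 194 192 146  97  74]
211 [164 159 134 112 122 143 163 183 199 180 119  82]
212 [164 162 158 125 112 123 137 164 191 200 178 109]
213 [165 163 164 159 124 114 120 142 172 198 197 116]
214 [165 163 164 166 154 141 136 122 150 180 196 109]
215 [165 164 165 166 164 163 161 124 126 157 156 101]
216 [164 163 167 165 164 163 162 141 111 132 123 100]
217 [163 163 166 165 164 163 163 143 114 111 104  99]
218 [163 163 164 163 163 164 164 142 118  99 100  90]
219 [163 163 164 166 164 165 165 143 118  93  99  90]
220 [163 163 165 164 165 166 167 145 116  92  99  98]
221 [165 165 164 164 165 166 167 145 117  93 100 102]
```

Run:
```python
from h import *
C=cal("scene");cam=-C[2].T@C[3];g=np.array([523.7,116.3,214.7])
for yw in(-108.2,-107):
  for p in(10,14,16,18,20,22):
    a,y=np.radians([p,yw]);d=np.array([np.cos(y)*np.cos(a),np.sin(y)*np.cos(a),np.sin(a)])
    P=g+(np.array([-38,-24,-10])-8)[:,None]*d;w=np.cross(d,cam-P[1]);w/=np.linalg.norm(w);out=[]
    for s in(1,0,-1):
        q=proj("",P+s*11*w,C);out+=[round((q[2]-q[0])[1]/(q[2]-q[0])[0],3),q[1].round(1).tolist()]
    print(yw,p,out)
```

```text
-108.2 10 [np.float64(0.445), [337.4, 201.9], np.float64(0.447), [335.6, 205.8], np.float64(0.449), [333.8, 209.8]]
-108.2 14 [np.float64(0.51), [337.3, 202.6], np.float64(0.512), [335.3, 206.4], np.float64(0.514), [333.4, 210.3]]
-108.2 16 [np.float64(0.544), [337.3, 202.9], np.float64(0.546), [335.2, 206.7], np.float64(0.547), [333.1, 210.5]]
-108.2 18 [np.float64(0.579), [337.2, 203.3], np.float64(0.58), [335.0, 207.0], np.float64(0.581), [332.8, 210.7]]
-108.2 20 [np.float64(0.615), [337.2, 203.6], np.float64(0.616), [334.9, 207.3], np.float64(0.616), [332.6, 211.0]]
-108.2 22 [np.float64(0.652), [337.1, 204.0], np.float64(0.652), [334.7, 207.6], np.float64(0.653), [332.3, 211.2]]
-107 10 [np.float64(0.429), [337.4, 201.7], np.float64(0.431), [335.7, 205.7], np.float64(0.433), [333.9, 209.6]]
-107 14 [np.float64(0.494), [337.4, 202.4], np.float64(0.495), [335.4, 206.3], np.float64(0.497), [333.5, 210.1]]
-107 16 [np.float64(0.527), [337.3, 202.8], np.float64(0.528), [335.3, 206.6], np.float64(0.53), [333.2, 210.4]]
-107 18 [np.float64(0.562), [337.3, 203.1], np.float64(0.563), [335.1, 206.9], np.float64(0.564), [333.0, 210.6]]
-107 20 [np.float64(0.597), [337.2, 203.4], np.float64(0.598), [335.0, 207.1], np.float64(0.599), [332.7, 210.8]]
-107 22 [np.float64(0.634), [337.1, 203.8], np.float64(0.634), [334.8, 207.4], np.float64(0.635), [332.4, 211.1]]
```

Slope fit gives about 17° of tilt, so about 2.5 mm more press is needed.

>>> apply_moves(
  targets=[
    {"tx": 0,"ty": 0,"tz": -0.04,"spin": 0},
    {"tx": 0,"ty": 0,"tz": -0.085,"spin": 0},
    {"tx": 0,"ty": 0,"tz": -0.125,"spin": 0},
    {"tx": 0,"ty": 0,"tz": -0.155,"spin": 0},
    {"tx": 0,"ty": 0,"tz": -0.167,"spin": 0},
    {"tx": 0,"ty": 0,"tz": -0.171,"spin": 0},
    {"tx": 0,"ty": 0,"tz": -0.1725,"spin": 0},
    {"tx": 0,"ty": 0,"tz": -0.1725,"spin": 0},
  ],
)

```text
t: 21.7
ee_pos: [525.3, 116.4, 23.0]
orientation: [2.543, 1.842, 0.004]
ft_force: [1.0, -0.4, -2.7]
width: 21.2
grasp_force: 30.0
```

>>> apply_moves(
  targets=[
    {"tx": 0,"ty": 0,"tz": 0.01,"spin": 0},
    {"tx": 0,"ty": 0,"tz": 0.03,"spin": 0},
    {"tx": 0,"ty": 0,"tz": 0.06,"spin": 0},
    {"tx": 0,"ty": 0,"tz": 0.1,"spin": 0},
    {"tx": 0,"ty": 0,"tz": 0.14,"spin": 0},
    {"tx": 0,"ty": 0,"tz": 0.16,"spin": 0},
    {"tx": 0,"ty": 0,"tz": 0.17,"spin": 0},
    {"tx": 0,"ty": 0,"tz": 0.17,"spin": 0},
  ],
)

```text
t: 22.5
ee_pos: [524.5, 116.3, 193.6]
orientation: [2.543, 1.842, 0.004]
ft_force: [0.1, -1.2, -2.3]
width: 21.6
grasp_force: 30.0
```

```bash
cat > sl.py <<'E'
from h import *
import sys
o=ctrl.get_obs();print(o["t"],np.round(o["ee_pos"],1),np.round(o["ft_force"],1))
n=sys.argv[1];im,C=img("scene",f"scene_{n}.png")
g=im[:,:,2].astype(float)
X=np.arange(332,340)
def cross(c,r0,lev,sgn):
    for r in range(r0,r0+16):
        a,b=g[r,c],g[r+1,c]
        if (a-lev)*(b-lev)<=0 and (b-a)*sgn>0: return r+(lev-a)/(b-a)
    return np.nan
off=int(sys.argv[2]) if len(sys.argv)>2 else 0
for nm,lev,s,r0 in(("up",180,1,198),("hi",180,-1,201),("mid",140,-1,203),("low",140,1,207)):
    y=np.array([cross(c,r0+int((c-332)*.5)+off,lev,s) for c in X]);k=~np.isnan(y);print(nm,np.round(y,1),np.polyfit(X[k],y[k],1)[0].round(3))
E
python3 sl.py h
```

```text
22.5 [524.5 116.3 193.6] [ 0.1 -1.2 -2.3]
up [201.2 201.8 202.6 203.2 203.8 204.7 205.4 205.9] 0.681
hi [205.8 206.4 207.1 207.8 208.4 209.1 209.8 210.4] 0.661
mid [208.1 208.8 209.4 210.1 210.8 211.4 212.1 212.7] 0.666
low [211.7 212.3 212.9 213.6 214.2 214.9 215.2 215.2] 0.549
```

Tilt now is about 22.5°, a little too much. I'll touch the tail end gently on the bench to bring it back.

>>> apply_moves(
  targets=[
    {"tx": 0.003,"ty": 0.008,"tz": -0.03,"spin": 0},
    {"tx": 0.006,"ty": 0.018,"tz": -0.07,"spin": 0},
    {"tx": 0.009,"ty": 0.028,"tz": -0.11,"spin": 0},
    {"tx": 0.0095,"ty": 0.03,"tz": -0.14,"spin": 0},
    {"tx": 0.0095,"ty": 0.03,"tz": -0.158,"spin": 0},
    {"tx": 0.0095,"ty": 0.03,"tz": -0.167,"spin": 0},
    {"tx": 0.0095,"ty": 0.03,"tz": -0.17,"spin": 0},
    {"tx": 0.0095,"ty": 0.03,"tz": -0.172,"spin": 0},
  ],
)

```text
t: 23.35
ee_pos: [533.5, 146.1, 19.5]
orientation: [-2.544, -1.843, 0.0]
ft_force: [-0.3, -0.3, -2.4]
width: 21.2
grasp_force: 30.0
```

>>> apply_moves(
  targets=[
    {"tx": 0,"ty": 0,"tz": -0.001,"spin": 0},
    {"tx": 0,"ty": 0,"tz": -0.002,"spin": 0},
    {"tx": 0,"ty": 0,"tz": -0.003,"spin": 0},
    {"tx": 0,"ty": 0,"tz": -0.004,"spin": 0},
    {"tx": 0,"ty": 0,"tz": -0.005,"spin": 0},
    {"tx": 0,"ty": 0,"tz": -0.006,"spin": 0},
    {"tx": 0,"ty": 0,"tz": -0.007,"spin": 0},
    {"tx": 0,"ty": 0,"tz": -0.007,"spin": 0},
  ],
)

```text
t: 24.15
ee_pos: [533.7, 146.1, 12.8]
orientation: [2.544, 1.843, 0.0]
ft_force: [0.0, -1.6, 0.9]
width: 21.3
grasp_force: 30.0
```

>>> apply_moves(
  targets=[
    {"tx": 0,"ty": 0,"tz": 0.01,"spin": 0},
    {"tx": 0,"ty": 0,"tz": 0.03,"spin": 0},
    {"tx": -0.001,"ty": -0.004,"tz": 0.06,"spin": 0},
    {"tx": -0.004,"ty": -0.012,"tz": 0.1,"spin": 0},
    {"tx": -0.007,"ty": -0.022,"tz": 0.14,"spin": 0},
    {"tx": -0.009,"ty": -0.028,"tz": 0.165,"spin": 0},
    {"tx": -0.0095,"ty": -0.03,"tz": 0.179,"spin": 0},
    {"tx": -0.0095,"ty": -0.03,"tz": 0.179,"spin": 0},
  ],
)

```text
t: 24.95
ee_pos: [525.0, 116.4, 193.6]
orientation: [2.543, 1.842, 0.005]
ft_force: [-1.2, -0.1, -3.5]
width: 21.2
grasp_force: 30.0
```

```bash
python3 sl.py i
```

```text
24.95 [525.  116.4 193.6] [-1.2 -0.1 -3.5]
up [201.6 202.2 202.8 203.6 204.2 204.6 205.2 205.7] 0.595
hi [205.8 206.5 207.1 207.9 208.5 209.1 209.8 210.4] 0.657
mid [208.2 208.8 209.5 210.1 210.8 211.5 212.1 212.7] 0.655
low [211.8 212.6 213.2 213.7 214.4 214.9 215.2 215.2] 0.511
```

>>> apply_moves(
  targets=[
    {"tx": 0.003,"ty": 0.008,"tz": -0.03,"spin": 0},
    {"tx": 0.006,"ty": 0.018,"tz": -0.07,"spin": 0},
    {"tx": 0.009,"ty": 0.028,"tz": -0.11,"spin": 0},
    {"tx": 0.0095,"ty": 0.03,"tz": -0.145,"spin": 0},
    {"tx": 0.0095,"ty": 0.03,"tz": -0.164,"spin": 0},
    {"tx": 0.0095,"ty": 0.03,"tz": -0.172,"spin": 0},
    {"tx": 0.0095,"ty": 0.03,"tz": -0.175,"spin": 0},
    {"tx": 0.0095,"ty": 0.03,"tz": -0.177,"spin": 0},
  ],
)

```text
t: 25.8
ee_pos: [533.6, 146.3, 14.5]
orientation: [-2.544, -1.843, 0.0]
ft_force: [-1.3, -0.6, -1.8]
width: 21.5
grasp_force: 30.0
```

>>> apply_moves(
  targets=[
    {"tx": 0,"ty": 0,"tz": -0.001,"spin": 0},
    {"tx": 0,"ty": 0,"tz": -0.002,"spin": 0},
    {"tx": 0,"ty": 0,"tz": -0.003,"spin": 0},
    {"tx": 0,"ty": 0,"tz": -0.0035,"spin": 0},
    {"tx": 0,"ty": 0,"tz": -0.004,"spin": 0},
    {"tx": 0,"ty": 0,"tz": -0.0045,"spin": 0},
    {"tx": 0,"ty": 0,"tz": -0.005,"spin": 0},
    {"tx": 0,"ty": 0,"tz": -0.005,"spin": 0},
  ],
)

```text
t: 26.6
ee_pos: [533.7, 146.3, 9.7]
orientation: [2.544, 1.843, 0.001]
ft_force: [0.1, -2.1, 1.2]
width: 21.7
grasp_force: 30.0
```

>>> apply_moves(
  targets=[
    {"tx": 0,"ty": 0,"tz": 0.01,"spin": 0},
    {"tx": 0,"ty": 0,"tz": 0.03,"spin": 0},
    {"tx": -0.001,"ty": -0.004,"tz": 0.06,"spin": 0},
    {"tx": -0.004,"ty": -0.012,"tz": 0.1,"spin": 0},
    {"tx": -0.007,"ty": -0.022,"tz": 0.14,"spin": 0},
    {"tx": -0.009,"ty": -0.028,"tz": 0.168,"spin": 0},
    {"tx": -0.0095,"ty": -0.03,"tz": 0.182,"spin": 0},
    {"tx": -0.0095,"ty": -0.03,"tz": 0.182,"spin": 0},
  ],
)

```text
t: 27.4
ee_pos: [525.0, 116.4, 193.5]
orientation: [2.543, 1.842, 0.005]
ft_force: [-0.8, -0.1, -3.9]
width: 21.1
grasp_force: 30.0
```

```bash
python3 sl.py j; python3 look.py j2 wrist spindle_face,spindle_tail,spindle
```

```text
27.4 [525.  116.4 193.5] [-0.8 -0.1 -3.9]
up [201.2 201.8 202.3 202.8 203.5 204.2 204.8 205.4] 0.611
hi [205.5 206.1 206.8 207.4 207.9 208.6 209.2 209.9] 0.62
mid [207.8 208.4 209.  209.6 210.2 210.8 211.4 212.1] 0.61
low [211.2 211.8 212.6 213.2 213.6 214.3 214.6 214.5] 0.507
27.45 [524.1 116.4 191.8] [2.5 1.8 0. ] 21.373564485999275 29.999678134918213 [ 0.1  1.6 -4. ] [0.2 0.3 1.9 0.  1.  0.5]
tool y deg -18.170843132110978 z [ 0.  0. -1.]
wrist spindle_face [([283.6, 362.2], 0.84)]
wrist spindle_tail [([284.6, 124.0], 0.69)]
wrist spindle [([281.7, 247.9], 0.83)]
```

Run:
```python
from h import *
np.set_printoptions(precision=1,suppress=True)
C=cal("wrist");o=ctrl.get_obs();p=np.array(o["ee_pos"]);g=p+[0,0,19.3]
y=np.radians(-108.2)
for th in(18,20,22):
  a=np.radians(th);d=np.array([np.cos(y)*np.cos(a),np.sin(y)*np.cos(a),np.sin(a)])
  for xg in(4,8,12): q=proj("",[g+(-63-xg)*d,g+(52-xg)*d],C);print(th,xg,q[0],q[1])
cam=-C[2].T@C[3];print("wristcam rel tcp",cam-p,C[0][0,0])
for z in(440,480,520):
    # want lens at uv (430,110)
    oo,r=ray("",(420,110),C);off=oo-p; # tcp + off + r*s = lens
    L=np.array([662,-274,327.]);s=(L[2]-z-off[2])/r[2];t=L-off-r*s;print("tcp",t[:2],z,"dist",s)
    C2=(C[0],C[1],C[2],C[3]-C[2]@(np.array([t[0],t[1],z])-p))
    print(proj("",[L,L+[100,-50,35],[820,-353,420],L+[0,0,28]],C2))
```

```text
18 4 [286.5 133.4] [286.2 371.8]
18 8 [286.5 125.5] [286.2 363.4]
18 12 [286.6 117.6] [286.2 355. ]
20 4 [286.5 134.8] [286.2 373.3]
20 8 [286.5 127.1] [286.2 364.7]
20 12 [286.5 119.4] [286.2 356.1]
22 4 [286.5 136.4] [286.2 374.7]
22 8 [286.5 128.8] [286.2 365.9]
22 12 [286.5 121.3] [286.2 357.1]
wristcam rel tcp [ 20.8  65.7 161.6] 323.79345541335795
tcp [ 532.3 -315.4] 440 dist 262.53169177059056
[[420.  110. ]
 [578.1 134.3]
 [733.  158.2]
 [435.2 108.7]]
tcp [ 516.5 -311.8] 480 dist 300.77782713643654
[[420.  110. ]
 [557.  130.8]
 [689.3 149.8]
 [433.  108.9]]
tcp [ 500.6 -308.3] 520 dist 339.02396250228253
[[420.  110. ]
 [540.8 128.2]
 [655.  143.8]
 [431.4 109. ]]
```

Tilt is now about 20°, and the wrist view puts the flange face 42.6 mm from the grip point. I'll hover beside the inspection camera to refine its pose.

>>> apply_moves(
  targets=[
    {"tx": 0,"ty": -0.006,"tz": 0.015,"spin": 0},
    {"tx": 0,"ty": -0.022,"tz": 0.045,"spin": 0},
    {"tx": 0,"ty": -0.046,"tz": 0.08,"spin": 0},
    {"tx": 0,"ty": -0.074,"tz": 0.115,"spin": 0},
    {"tx": 0,"ty": -0.104,"tz": 0.15,"spin": 0},
    {"tx": 0,"ty": -0.136,"tz": 0.18,"spin": 0},
    {"tx": 0,"ty": -0.17,"tz": 0.2,"spin": 0},
    {"tx": 0,"ty": -0.205,"tz": 0.215,"spin": 0},
  ],
)

```text
t: 28.45
ee_pos: [524.1, -89.8, 407.0]
orientation: [-2.543, -1.843, 0.0]
ft_force: [0.8, -0.8, -3.0]
width: 21.3
grasp_force: 30.0
```

>>> apply_moves(
  targets=[
    {"tx": 0,"ty": -0.04,"tz": 0.012,"spin": 0},
    {"tx": 0,"ty": -0.08,"tz": 0.025,"spin": 0},
    {"tx": 0,"ty": -0.12,"tz": 0.038,"spin": 0},
    {"tx": 0,"ty": -0.155,"tz": 0.045,"spin": 0},
    {"tx": 0,"ty": -0.185,"tz": 0.05,"spin": 0},
    {"tx": 0,"ty": -0.205,"tz": 0.05,"spin": 0},
    {"tx": 0,"ty": -0.215,"tz": 0.05,"spin": 0},
    {"tx": 0,"ty": -0.215,"tz": 0.05,"spin": 0},
  ],
)

```text
t: 29.25
ee_pos: [523.9, -304.1, 455.1]
orientation: [-2.543, -1.84, 0.001]
ft_force: [0.4, 0.6, -2.8]
width: 21.4
grasp_force: 30.0
```

```bash
python3 look.py k wrist,scene camera,camera_focus,camera_stand
python3 - <<'E'
from h import *
import pickle
np.set_printoptions(precision=1,suppress=True)
k=pickle.load(open("k.pkl","rb"));C=k["wrist"]["C"];S=k["scene"]["C"];T=cal("top")
if k["wrist"]["camera"]:
    u=k["wrist"]["camera"][0][0]; print(tri([("wrist",u,C),("scene",[151.4,185],S),("top",[371.5,158.8],T)]));print(tri([("wrist",u,C),("scene",[151.4,185],S)]))
b=cv2.imread("pics/wrist_k.png");h=cv2.cvtColor(b,cv2.COLOR_BGR2HSV)
for nm,m in(("ring",cv2.inRange(h,(0,0,205),(179,45,255))),("label",cv2.inRange(h,(100,120,60),(125,255,255)))):
    n,l,st,c=cv2.connectedComponentsWithStats(m)
    for i in range(1,n):
        if st[i,4]>60:
            P=np.argwhere(l==i)[:,::-1].astype(np.float32);r=cv2.minAreaRect(P);print(nm,st[i],np.round(c[i],1),r)
            if nm=="label":
                for z in(345,365): print(np.array([onz("",q,z,C)[:2] for q in cv2.boxPoints(r)]).round(1).tolist())
for r in ctrl.outline_of("camera","wrist")[:1]: print(r["box"],r["score"]); np.save("camk.npy",r["pixels"])
E
```

```text
29.25 [ 523.9 -304.1  455.1] [-2.5 -1.8  0. ] 21.376469347572744 29.999570846557617 [ 0.4  0.6 -2.8] [-0.5  0.2  1.4  0.   1.5 -0.2]
tool y deg -18.21902588026297 z [-0.  0. -1.]
wrist camera [([423.5, 121.5], 0.92)]
wrist camera_focus [([180.4, 221.6], 0.41)]
wrist camera_stand [([387.2, 128.2], 0.82)]
scene camera [([143.5, 230.5], 0.69)]
scene camera_focus []
scene camera_stand []
(array([ 661.2, -274.3,  326.2]), [0.4, 0.1, 0.4])
(array([ 661. , -274.5,  326.1]), [0.1, 0.1])
ring [ 178    0   65   27 1656] [210.2  12.4] ((210.0, 13.0), (26.0, 64.0), 90.0)
ring [427  94  24  60 853] [438.5 122.7] ((438.7318420410156, 123.43217468261719), (15.221519470214844, 59.83111572265625), 11.592175483703613)
ring [ 267  119   31  143 3506] [283.1 190.8] ((282.0, 190.0), (142.0, 30.0), 90.0)
ring [ 381  169  143  126 7199] [455.6 247.8] ((455.90008544921875, 250.30001831054688), (128.3502960205078, 109.56732177734375), 63.43495178222656)
label [ 201   71   68   69 3483] [236.2 105.7] ((234.70001220703125, 105.40000915527344), (64.8585205078125, 63.44675064086914), 85.2363510131836)
[[492.5, -182.5], [541.5, -194.8], [529.3, -243.6], [478.2, -231.1]]
[[496.4, -186.6], [541.7, -198.0], [530.5, -243.3], [483.1, -231.7]]
label [ 479  111   81   52 3153] [521.5 136.1] ((521.7923583984375, 135.46871948242188), (81.49100494384766, 41.680152893066406), 8.56914234161377)
[[693.6, -309.5], [704.8, -277.7], [771.7, -308.2], [762.0, -341.8]]
[[682.6, -304.3], [693.0, -274.8], [755.0, -303.1], [746.0, -334.3]]
[417.3, 92.2, 560.0, 181.4] 0.6
```

Run:
```python
from h import *
import pickle
from scipy.optimize import least_squares
np.set_printoptions(precision=2,suppress=True)
k=pickle.load(open("k.pkl","rb"));C=k["wrist"]["C"]
b=cv2.imread("pics/wrist_k.png");h=cv2.cvtColor(b,cv2.COLOR_BGR2HSV);L=np.array([661.1,-274.4,326.2])
def ax(y,p=.349):
    x=np.array([np.cos(y)*np.cos(p),np.sin(y)*np.cos(p),np.sin(p)]);v=np.array([-np.sin(y),np.cos(y),0]);return x,v,np.cross(x,v)
m=cv2.inRange(h,(100,120,60),(125,255,255));m[:,:470]=0
P=np.argwhere(m)[:,::-1].astype(float)
# upper/lower long edges of label: lines by column
ups=[];los=[]
for c in range(492,548): r=np.where(m[:,c])[0];ups.append((c,r.min()-.5));los.append((c,r.max()+.5))
ups=np.array(ups);los=np.array(los);fu,fl=np.polyfit(*ups.T,1),np.polyfit(*los.T,1);print("label edge slopes",fu,fl)
def model(y,lat,n0):
    x,v,n=ax(y);out=[]
    for sg in(1,-1):
        q=proj("",[L+s*x+n0*n+sg*lat*v for s in(50,110)],C);out.append(q)
    return out
def res(p):
    A,B=model(*p); 
    if A[0,1]>B[0,1]:A,B=B,A
    return np.r_[A[:,1]-np.polyval(fu,A[:,0]),B[:,1]-np.polyval(fl,B[:,0])]
for n0 in(29,31):
    r=least_squares(lambda p:res([p[0],p[1],n0]),[-.45,18]);print("label yaw",np.degrees(r.x[0]),r.x[1],r.fun)
# allow lateral offset of L
def res2(p):
    global L; L0=L; L=L0+ax(p[0])[1]*p[2]; f=res([p[0],p[1],29]); L=L0; return f
r=least_squares(res2,[-.45,18,0]);print("free lateral: yaw",np.degrees(r.x[0]),r.x[1:],r.fun)
# ring edges
m=cv2.inRange(h,(0,0,205),(179,45,255));q=np.zeros_like(m);q[90:158,420:455]=m[90:158,420:455]
R=[np.where(q[r])[0] for r in range(100,148)]
lf=np.array([(r+100,v.min()-.5) for r,v in enumerate(R) if len(v)]);print("ring left edge",lf[::6].tolist());rt=np.array([(r+100,v.max()+.5) for r,v in enumerate(R) if len(v)]);print("right",rt[::6].tolist())
for y in(-25,-27,-29):
    x,v,n=ax(np.radians(y));t=np.radians(np.arange(0,360,5));
    for s in(0,10): 
        ring=proj("",[L+s*x+28*(np.cos(a)*v+np.sin(a)*n) for a in t],C);print(y,s,"row ext",ring[:,1].min(),ring[:,1].max(),"col",ring[:,0].min(),ring[:,0].max())
```

```text
label edge slopes [ 0.13 47.46] [ 0.15 78.09]
label yaw -27.442114304173753 14.672615517266612 [-2.1   0.8  -2.19  0.84]
label yaw -27.529771609490197 14.569328026432492 [-2.22  0.84 -2.31  0.87]
free lateral: yaw -25.28789481902021 [14.67 -2.96] [ 0.07 -0.06 -0.07  0.07]
ring left edge [[100.0, 435.5], [106.0, 434.5], [112.0, 433.5], [118.0, 432.5], [124.0, 430.5], [130.0, 429.5], [136.0, 428.5], [142.0, 427.5]]
right [[100.0, 450.5], [106.0, 449.5], [112.0, 448.5], [118.0, 447.5], [124.0, 446.5], [130.0, 444.5], [136.0, 443.5], [142.0, 441.5]]
-25 0 row ext 87.81454302683782 153.02435997049272 col 416.81474309347215 430.7618278281292
-25 10 row ext 88.99063131679802 154.72047806488789 col 428.27259513501645 443.54249771519943
-27 0 row ext 87.9249910834169 152.86761689219517 col 415.7839463678312 431.8465978932636
-27 10 row ext 89.50699977002604 154.92127470376204 col 427.1783761510221 444.5134614356433
-29 0 row ext 88.07681354279705 152.67303765723693 col 414.75941621522975 432.92598677027866
-29 10 row ext 90.06217530976315 155.0900216172668 col 426.0713164463621 445.47007805317645
```

Run:
```python
import cv2,numpy as np
b=cv2.imread("pics/wrist_k.png").max(2)
print(list(range(408,470,3)))
for r in range(82,168,4): print(r,b[r,408:470:3])
m=np.load("camk.npy");print([(r,np.where(m[r])[0].min() if m[r].any() else None) for r in range(84,165,6)])
```

```text
[408, 411, 414, 417, 420, 423, 426, 429, 432, 435, 438, 441, 444, 447, 450, 453, 456, 459, 462, 465, 468]
82 [128 162 166 176 183 175 177 182 180 179 181 183 181 184 179 180 182 183
 186 181 179]
86 [ 66  66  64  61  58  55  57  69  89 130 172 175 179 182 185 178 178 185
 184 179 180]
90 [ 66  65  65  63  64  63  63  61  62  60  59  57  53  52  56  68  94 133
 171 179 182]
94 [ 66  65  65  64  63  62  62  61  61  92 226 222 209 190  80  55  54  52
  72 183 185]
98 [ 66  65  64  63  63  62  61  55  57 134 246 246 244 243 230  54  54  52
 141 180 189]
102 [ 64  64  63  64  63  62  47  50  49 174 248 248 248 248 199  43  41  41
  82 107 151]
106 [ 64  64  63  62  62  64  52  52  51 230 248 248 248 248 155  46  45  43
  43  42  40]
110 [ 64  64  63  63  62  72  56  56  60 245 248 248 248 248  89  48  47  46
  45  43  43]
114 [ 63  63  62  62  62 102  64  67 101 249 250 250 250 247  64  53  52  51
  49  47  46]
118 [ 64  63  63  62  64  98  77  80 171 250 250 250 250 231  66  64  61  59
  57  56  55]
122 [ 63  63  62  61  71  64  72  72 236 250 250 250 250 177  76  75  73  72
  70  67  65
[... 590 characters left out ...]
29 230  50  44  45  44  44  45  42
  42  43  41]
154 [ 63  63  62  62  62 121 165 176 187 199 127  46  44  42  53  43  40  40
  40  40  40]
158 [ 63  63  63  62  62  69  83  99 121 109  51  50  50  57 179 176 177 180
 178  76  55]
162 [ 65  59  58  62  63  62  63  62  62  61  52  51  50 106 136 185 175 180
 180 145  66]
166 [ 57  55  56  55  54  55  54  58  61  61  60  52  51 119 118 173 176 178
 182 179 178]
[(84, None), (90, None), (96, np.int64(436)), (102, np.int64(426)), (108, np.int64(424)), (114, np.int64(423)), (120, np.int64(422)), (126, np.int64(421)), (132, np.int64(420)), (138, np.int64(418)), (144, np.int64(417)), (150, np.int64(419)), (156, np.int64(424)), (162, np.int64(466))]
```

```bash
cat > camfit.py <<'E'
from h import *
import pickle
from scipy.optimize import least_squares
np.set_printoptions(precision=2,suppress=True)
k=pickle.load(open("k.pkl","rb"));C=k["wrist"]["C"];b=cv2.imread("pics/wrist_k.png");g=b.max(2).astype(float)
B=[];G=[]
for r in range(104,148,2):
    d=np.diff(cv2.GaussianBlur(b,(3,1),0).max(2)[r,412:430].astype(float));   # barrel edge: level change
    mm=np.load("camk.npy")[r];B.append((r,np.where(mm)[0].min()-.5))
for r in range(100,150,2):
    x=np.arange(424,442);v=g[r,424:442];i=np.where(v>160)[0][0];G.append((r,x[i-1]+(160-v[i-1])/(v[i]-v[i-1])))
B=np.array(B);G=np.array(G)
t=np.radians(np.arange(0,360,2))
def ax(y,p=.349):
    x=np.array([np.cos(y)*np.cos(p),np.sin(y)*np.cos(p),np.sin(p)]);v=np.array([-np.sin(y),np.cos(y),0]);return x,v,np.cross(x,v)
def left(L,y,s,r,rows):
    x,v,n=ax(y);q=proj("",(L+s*x)+r*(np.cos(t)[:,None]*v+np.sin(t)[:,None]*n),C)
    i,j=q[:,1].argmin(),q[:,1].argmax()
    a,bb=sorted((i,j));c1,c2=q[a:bb+1],np.r_[q[bb:],q[:a+1]];c=c1 if c1[:,0].mean()<c2[:,0].mean() else c2
    c=c[c[:,1].argsort()];return np.interp(rows,c[:,1],c[:,0])
# ring row extent, label edges
m=cv2.inRange(cv2.cvtColor(b,cv2.COLOR_BGR2HSV),(100,120,60),(125,255,255));m[:,:470]=0
E=[(c,*(lambda r:(r.min()-.5,r.max()+.5))(np.where(m[:,c])[0])) for c in range(492,548,3)];E=np.array(E)
fu,fl=np.polyfit(E[:,0],E[:,1],1),np.polyfit(E[:,0],E[:,2],1)
def f(p,z):
    L=np.array([p[0],p[1],z]);y,s0,lat=p[2:5];x,v,n=ax(y);o=[]
    o.append((left(L,y,0,23,B[:,0])-B[:,1])*.5);o.append((left(L,y,s0,28,G[:,0])-G[:,1])*.5)
    for sg in(1,-1):
        q=proj("",[L+s*x+29*n+sg*lat*v for s in(50,80,110)],C);e=np.where(q[:,1].mean()<135,1,0);o.append(2*(q[:,1]-np.polyval(fu if e else fl,q[:,0])))
    q=proj("",(L+s0*x)+28*(np.cos(t)[:,None]*v+np.sin(t)[:,None]*n),C)
    o.append([q[:,1].min()-92.5,q[:,1].max()-158.]);
    q=proj("",L+23*(np.cos(t)[:,None]*v+np.sin(t)[:,None]*n),C);o.append([q[:,1].min()-100,q[:,1].max()-151.5])
    return np.concatenate(o)
for z in(323,326.2,329):
    r=least_squares(f,[661,-275,-.45,10,15],args=(z,));L=np.r_[r.x[:2],z]
    print(z,"L",r.x[:2],"yaw",np.degrees(r.x[2]),"s0,lat",r.x[3:],"cost",r.cost,"end",r.fun[-4:],"scene",proj("",L,k["scene"]["C"]),"top",proj("",L,cal("top")))
E
python3 camfit.py
```

```text
323 L [ 659.81 -277.54] yaw -24.809130155337122 s0,lat [ 8.75 14.82] cost 3.353930673878049 end [ 0.78 -0.04 -1.73 -0.52] scene [[150.47 185.69]] top [[372.61 159.54]]
326.2 L [ 658.56 -277.14] yaw -24.8074195492704 s0,lat [ 8.66 14.64] cost 3.576428499330847 end [ 0.43  0.33 -2.01 -0.22] scene [[150.59 184.23]] top [[372.68 159.78]]
329 L [ 657.47 -276.79] yaw -24.805417059762146 s0,lat [ 8.58 14.48] cost 4.137160819387165 end [ 0.11  0.66 -2.25  0.05] scene [[150.7  182.96]] top [[372.75 160.  ]]
```

>>> apply_moves(
  targets=[
    {"tx": -0.002,"ty": 0.006,"tz": 0,"spin": 3},
    {"tx": -0.006,"ty": 0.02,"tz": 0,"spin": 9},
    {"tx": -0.011,"ty": 0.038,"tz": -0.005,"spin": 16},
    {"tx": -0.016,"ty": 0.056,"tz": -0.01,"spin": 23},
    {"tx": -0.021,"ty": 0.074,"tz": -0.02,"spin": 30},
    {"tx": -0.026,"ty": 0.09,"tz": -0.03,"spin": 37},
    {"tx": -0.03,"ty": 0.1,"tz": -0.04,"spin": 44},
    {"tx": -0.031,"ty": 0.105,"tz": -0.055,"spin": 51},
  ],
)

```text
t: 30.5
ee_pos: [493.0, -197.8, 402.3]
orientation: [1.494, 2.762, 0.001]
ft_force: [-0.1, -0.2, -2.8]
width: 21.4
grasp_force: 30.0
```

>>> apply_moves(
  targets=[
    {"tx": 0,"ty": 0,"tz": -0.02,"spin": 7},
    {"tx": 0,"ty": 0,"tz": -0.045,"spin": 14},
    {"tx": 0,"ty": 0,"tz": -0.07,"spin": 21},
    {"tx": 0,"ty": 0,"tz": -0.095,"spin": 27},
    {"tx": 0,"ty": 0,"tz": -0.118,"spin": 31},
    {"tx": 0,"ty": 0,"tz": -0.134,"spin": 32.2},
    {"tx": 0,"ty": 0,"tz": -0.141,"spin": 32.2},
    {"tx": 0,"ty": 0,"tz": -0.141,"spin": 32.2},
  ],
)

```text
t: 31.3
ee_pos: [492.8, -198.5, 260.2]
orientation: [-0.68, -3.066, -0.0]
ft_force: [0.6, 0.3, -2.8]
width: 21.3
grasp_force: 30.0
```

```bash
python3 tilt.py l; python3 look.py l2 wrist spindle_face,spindle_tail,camera
```

```text
31.3 [ 492.76 -198.53  260.15] tooly 65.00270681910978 [ 0.61  0.28 -2.83] -1.5399424737623988
scene spindle_face [194.9 167.6] 0.85
scene spindle_tail [207.6 163.1] 0.74
scene mask 251 [190.  157.9 220.9 174.2] 0.73 line [  0.97  -0.25 199.24 164.39] ang -14.544846
  pitch 0 ang 143.2 face [193.07 171.56] tail [220.9  150.71]
  pitch 10 ang 153.3 face [192.93 168.92] tail [220.96 154.79]
  pitch 15 ang 159.1 face [192.99 167.52] tail [220.8  156.92]
  pitch 20 ang 165.6 face [193.14 166.09] tail [220.52 159.08]
  pitch 25 ang 172.8 face [193.37 164.63] tail [220.13 161.26]
  pitch 30 ang -179.3 face [193.69 163.15] tail [219.62 163.45]
top spindle_face [330.5 236.1] 0.66
top spindle_tail [336.7 241.4] 0.46
top mask 91 [333.3 228.6 342.6 244.5] 0.69 line [  0.46  -0.89 337.47 235.37] ang -62.48803
  pitch 0 ang -66.3 face [350.24 206.79] tail [333.95 243.96]
  pitch 10 ang -65.5 face [350.5  206.78] tail [333.67 243.66]
  pitch 15 ang -65.0 face [350.56 206.94] tail [333.65 243.25]
  pitch 20 ang -64.6 face [350.57 207.21] tail [333.71 242.67]
  pitch 25 ang -64.1 face [350.52 207.59] tail [333.84 241.94]
  pitch 30 ang -63.6 face [350.43 208.07] tail [334.05 241.06]
pitch 51.56219900314884 [-17.38   2.19  -8.29] [  3.98 -11.6   11.     8.47  17.97 -18.37  -1.86   0.34  -8.69   1.09
  -4.15]
31.7 [ 493.3 -198.9  261.3] [ 0.7  3.1 -0. ] 21.223572224587986 29.99935895204544 [-0.7  0.5 -2.6] [-0.4  0.2  1.8  0.   1.1 -1.5]
tool y deg 65.02541975480013 z [ 0. -0. -1.]
wrist spindle_face [([284.9, 360.8], 0.95), ([283.7, 247.8], 0.52)]
wrist spindle_tail [([283.4, 121.7], 0.9)]
wrist camera []
```

Here the silhouette line also gives 20.0° pitch. I'll advance to the focus point.

>>> apply_moves(
  targets=[
    {"tx": 0.005,"ty": -0.0023,"tz": 0,"spin": 0},
    {"tx": 0.014,"ty": -0.0065,"tz": 0,"spin": 0},
    {"tx": 0.025,"ty": -0.0117,"tz": 0,"spin": 0},
    {"tx": 0.036,"ty": -0.0168,"tz": 0,"spin": 0},
    {"tx": 0.046,"ty": -0.0215,"tz": 0,"spin": 0},
    {"tx": 0.0525,"ty": -0.0245,"tz": 0,"spin": 0},
    {"tx": 0.0545,"ty": -0.0254,"tz": 0,"spin": 0},
    {"tx": 0.0545,"ty": -0.0254,"tz": 0,"spin": 0},
  ],
)

```text
t: 32.7
ee_pos: [547.6, -224.2, 260.4]
orientation: [-0.679, -3.067, -0.0]
ft_force: [-0.1, 0.6, -3.3]
width: 21.2
grasp_force: 30.0
```

```bash
python3 tilt.py m | grep -v "pitch [0123]"
python3 - <<'E'
from h import *
np.set_printoptions(precision=1,suppress=True)
L=np.array([660.3,-276.6,324.5]);x=np.array([.8517,-.3971,.342]);F=L-90*x
A={}
for n in("scene","top"):
    for rep in range(3):
        ctrl.get_image(n);C=cal(n)
        for k in("spindle_face","camera","camera_focus","spindle_tail","cover_handle"):
            for r in ctrl.pinpoint(k,n)[:1]: A.setdefault((n,k),[]).append(np.r_[r["uv"],r["score"]])
    print(n,"pred face/focus",proj(n,F,C),"lens",proj(n,L,C),"tail",proj(n,F-115*x,C))
for k,v in A.items(): print(k,np.array(v).tolist() and np.round(v,1).tolist())
o=ctrl.get_obs();print(o["t"],o["ee_pos"],o["ft_force"],o["width"])
E
```

```text
32.7 [ 547.63 -224.22  260.39] tooly 65.0306254223801 [-0.1   0.58 -3.3 ] -1.543726630125402
scene spindle_face [176.1 177.2] 0.83
scene spindle_tail [208.4 167.6] 0.83
scene mask 315 [171.6 169.3 209.  185.9] 0.66 line [  0.97  -0.25 185.39 175.31] ang -14.268395
top spindle_tail [342.5 224.4] 0.4
top mask 106 [340.6 209.2 353.5 223.2] 0.57 line [  0.48  -0.88 346.8  214.8 ] ang -61.13143
scene pred face/focus [[177.4 177.9]] lens [[150.7 185.3]] tail [[206.9 169.7]]
top pred face/focus [[358.8 188.2]] lens [[372.4 159.3]] tail [[341.9 223.9]]
('scene', 'spindle_face') [[177.0, 177.7, 0.6], [176.8, 175.7, 0.8], [176.1, 177.8, 0.5]]
('scene', 'camera') [[150.5, 185.3, 0.6], [155.5, 184.9, 0.9], [155.4, 186.2, 1.0]]
('scene', 'spindle_tail') [[208.4, 169.5, 0.6], [205.1, 170.4, 0.7], [209.5, 170.4, 0.8]]
('scene', 'cover_handle') [[220.3, 174.1, 0.8], [410.2, 192.7, 0.8], [408.4, 193.5, 0.8]]
('scene', 'camera_focus') [[359.6, 225.6, 0.4], [151.8, 303.3, 0.5]]
('top', 'camera') [[373.0, 159.0, 0.8], [373.6, 158.1, 0.6]]
('top', 'spindle_tail') [[353.6, 203.0, 0.6], [163.6, 207.2, 0.7], [202.7, 267.0, 0.2]]
('top', 'cover_handle') [[165.0, 225.6, 1.0], [164.3, 225.4, 1.0], [163.4, 227.5, 0.8]]
('top', 'spindle_face') [[376.2, 286.9, 0.2]]
('top', 'camera_focus') [[267.4, 164.8, 0.2]]
34.9 [ 547.5 -224.2  260.7] [ 0.8 -0.  -2.4] 21.391483383024458
```

The measured face and tail agree with the computed focus pose to about 1 px. The cover still shows on the hook, and the arm is still, so I'll hand in.

```bash
python3 -c "
from workcell import ctrl
print(ctrl.close_job())"
```

```text
the job is handed in; nothing more can be done
None
```

I handed the job in at about 35 s: the cover hangs on both prongs, and the spindle is held still at the camera's focus point. By my measurements it is tilted 20° (±1°) and the flange face is within about 3 mm of the 90 mm point; the hand-in gave no verdict.

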